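# Lay out the breakfast coffee things

### The arm

A 6-joint arm with a two-finger parallel gripper is mounted at the origin on the work surface. World frame = base frame: x ahead of the robot, y to its left, z up, the work surface at z = 0. Lengths are in mm, angles in rad, forces in N, time in s.
With the tool pointing down it reaches from about 275 to 825 mm from the base axis. Payload 4.9 kg.
Tool frame: the origin (TCP) lies between the finger pads; the fingertips stand 22 mm ahead of it and the grasp point (between the pads) lies 3 mm ahead of it; z points along the fingers, y is the line along which they close (so a half turn about z gives the same grasp; the last joint's range is limited). The gripper opens to 85 mm and grips with 20 to 120 N. Pads are 22 mm wide; open, the fingers measure 114 mm over their backs; the gripper's body (76 mm by 85 mm) begins 54 mm behind the grasp point. The pads swing forward as they close: fully open they stand 13 mm farther back than shut.
Start: joints at [1.005, 0.326, -0.193, 1.052, 0, 1.437], TCP at [230.175, 499.538, 253.281] pointing down, gripper open.
Joint ranges: [-2.65, 2.65], [-0.97, 1.79], [-1.3, 1.35], [-1.93, 2.1], [-1.47, 1.37], [-3.14, 3.14]. Speed limits (rad/s): [2.57, 2.57, 3.14, 3.14, 3.14, 3.14].

### API

Orientations are given as a rotation vector (axis times angle).
In Python, from rig import telemetry, imaging, r gives the robot as it stands.
- The arm moves only by the tool jog_arm, never from a script. Its argument "increments" is a list of rows, each an object of numbers: "tx", "ty", "tz": the shift along the tool's x, y, z in m; "twist": the turn about the tool's z in rad; "fingers": the opening, from 0 (shut) to 1 (fully open). In form: [{"tx": .., "ty": .., "tz": .., "twist": .., "fingers": ..}, ...]. A call has 1 to 8 rows; each row shifts and turns the commanded pose from where the row before left it, along the tool's axes as they then stand; what a row does not reach is not made up. A row lasts 1/8 s, in which the tool goes at most 62.5 mm and 10.7 degrees, less where a joint would pass 70% of its speed; a pose out of reach is approached as far as the arm can. A call with a gripper value outside its range is refused whole. The fingers move at their own pace and stop on an object; "newtons" is the grip in N (left out, the last holds). Time passes only in rows, so rows that do not move let the fingers close. It gives the time, the measured TCP pose, the force, the opening and the grip force at its end, in the units of the state.
- telemetry.get_state(): the state, without advancing time (a new reading comes with each control period).
- imaging.read_camera(name): name is "side" or "top" or "wrist"; returns the picture (480x640x3 uint8, red, green, blue); there is no depth.
- imaging.camera_info(name): a dict with "K" (3x3 intrinsics, pixels), "R" (3x3) and "t" (3): a world point X has camera coordinates R X + t. Camera axes: x right, y down, z forward; pixel columns grow to the right and rows downward; lengths in mm; the calibration is good to about 2 mm. A picture is of the moment at which its call begins: read the wrist's pose just before it. camera_info takes no time and is no camera call; for the wrist camera it gives the pose at the moment of the call.
- r.finish_job(): hands the job in; it is judged then, once.
The state is a dict: "clock": time; "joints": joint angles; "joint_vel": joint speeds; "effort": joint torques, N m; "ee_pos": TCP position; "tcp_rot": TCP orientation; "force": force on the tool from outside, world axes, zero at the start; "moment": the same for the moment, N m; "opening": finger opening in mm; "grip_force": force on a finger pad.
Only numpy, scipy, OpenCV 4.12 (cv2) and the standard library are available. Lean on these libraries where they do the work, as an engineer would, in place of code of your own. Each camera call takes 0.05 s, during which the arm holds its last target. There are 200 camera calls.

### The job

Get the breakfast set ready on the kitchen worktop: stand each coffee cup upright in the middle of the saucer of its own colour, and put the block of butter into the middle of the butter dish, lined up with it, and close the dish with its lid so that the lid sits down flat inside the rim. It is china, so set the cups and the lid down gently instead of dropping them, and leave the milk jug alone.

Things in the scene. Friction and masses are not known exactly. Their poses are not given: they have to be found in the camera images.
- red_cup: red china espresso cup, upright, open, 58 mm tall, outside diameter 48 mm at the foot, 57 mm from 12 mm up, widening evenly to 60 mm at the rim; a small handle reaches 54 mm from the cup axis along its +y, 14 to 49 mm up: grip it across its x, about 36 mm up. Stands on the worktop. Origin: centre of its underside, z up. About 0.15 kg
- yellow_cup: yellow china espresso cup, upright, open, 58 mm tall, outside diameter 48 mm at the foot, 57 mm from 12 mm up, widening evenly to 60 mm at the rim; a small handle reaches 54 mm from the cup axis along its +y, 14 to 49 mm up: grip it across its x, about 36 mm up. Stands on the worktop. Origin: centre of its underside, z up. About 0.15 kg
- green_cup: green china espresso cup, upright, open, 58 mm tall, outside diameter 48 mm at the foot, 57 mm from 12 mm up, widening evenly to 60 mm at the rim; a small handle reaches 54 mm from the cup axis along its +y, 14 to 49 mm up: grip it across its x, about 36 mm up. Stands on the worktop. Origin: centre of its underside, z up. About 0.15 kg
- red_saucer: red china saucer, round, 116 mm across and 14 mm tall, lying on the worktop; its flat floor is 5 mm above its underside and 84 mm across, with a rim sloping outward. Origin: centre of its underside, z up
- yellow_saucer: yellow china saucer, round, 116 mm across and 14 mm tall, lying on the worktop; its flat floor is 5 mm above its underside and 84 mm across, with a rim sloping outward. Origin: centre of its underside, z up
- green_saucer: green china saucer, round, 116 mm across and 14 mm tall, lying on the worktop; its flat floor is 5 mm above its underside and 84 mm across, with a rim sloping outward. Origin: centre of its underside, z up
- butter: pale yellow block of firm, cold butter, 80 mm along its x, 44 mm along its y, 34 mm tall, lying on a small wooden board (130 x 84 mm, 12 mm thick, fixed) whose top is 12 mm above the worktop. Origin: centre of its underside, z up. 0.115 kg
- butter_dish: base of the butter dish: a shallow white china tray with a blue line around its rim, 150 mm along its x, 96 mm along its y, its rim 10 mm tall overall and 5 mm thick; the flat floor inside is 5 mm above its underside and 140 x 86 mm. It stands loose on the worktop. Origin: centre of its underside, z up
- butter_lid: lid of the butter dish: white china hood, blue line on top, open below, 122 mm along x, 70 along y, 46 tall to its flat top, walls 3 mm; on top a blue bar handle 44 along x, 14 along y, reaching 46 to 70 mm up. Upright on the worktop. Its edge fits on the dish floor inside the rim, either way round, with 9 mm play at the ends, 8 at the sides. Origin: centre of its lower edge plane, z up. 0.2 kg
- milk_jug: stainless steel milk jug, 70 mm wide, 85 mm tall, with a handle along its +y reaching 56 mm from its axis; a bystander to be left alone. Origin: centre of its underside
Things that resemble listed ones, but are neither listed nor needed, are in the scene too. There is more than one size of the yellow_saucer; the one meant has the size given above.

How it is judged:
By the outcome, as a careful person would: the job done as asked, in the order asked, and still so for the second after the job is handed in, with the robot touching nothing.
It also fails if it takes over 128 s, if anything falls off the work surface, if the arm or the gripper's body presses on something with over 40 N, if the wrist force passes 120 N, or if a joint passes its speed limit or range.

## Working session

There is one attempt and no reset: what is moved stays moved. The work goes in short steps, Python scripts to look and compute and a tool call to move; the robot and the scene stay as the last step left them, time stands still between calls to the robot, and variables do not carry over. Pictures are saved under pics/ and viewed, at most 14 in all, crops included, and the job is handed in when it is done.

Besides the shell and the picture viewer there is one more tool, called by a JSON object that holds its "method" and its "body", one argument or row to a line. jog_arm: Moves the arm, as the interface text tells. Its arguments: {"type":"object","properties":{"increments":{"type":"array"},"newtons":{"type":"number"}},"required":["increments"]}

```bash
ls; mkdir -p pics
python3 - <<'E'
from rig import telemetry, imaging, r
import cv2
for n in("top","side","wrist"):
    im=imaging.read_camera(n); cv2.imwrite(f"pics/{n}0.png",im[:,:,::-1])
    i=imaging.camera_info(n); print(n,i["K"],i["R"],i["t"])
print(telemetry.get_state())
E
```

```text
pics
top [[565.66459071   0.         311.11536813]
 [  0.         565.66459071 251.30873518]
 [  0.           0.           1.        ]] [[ 0.00713166 -0.99996776 -0.00368936]
 [-0.97668671 -0.00617393 -0.2145809 ]
 [ 0.2145512   0.00513367 -0.97669925]] [-122.78778367  527.50993081 1317.97191892]
side [[576.73102124   0.         317.86411753]
 [  0.         576.73102124 242.72027093]
 [  0.           0.           1.        ]] [[ 0.92796255 -0.37249346  0.01158099]
 [-0.23811766 -0.61653511 -0.75045615]
 [ 0.28668009  0.69363757 -0.66081877]] [-540.88933644   79.57639341 1103.11476818]
wrist [[344.49033102   0.         322.44949982]
 [  0.         344.49033102 241.41484224]
 [  0.           0.           1.        ]] [[ 0.41942728  0.90778377 -0.00306427]
 [ 0.87517508 -0.40345968  0.26699977]
 [ 0.24114174 -0.11466876 -0.96369172]] [-549.33168044  -34.46887315  379.25926352]
{'clock': 0.15, 'joints': array([ 1.00481498e+00,  3.26766041e-01, -1.93356431e-01,  1.05199679e+00,
       -7.76095433e-06,  1.43658477e+00]), 'joint_vel': array([ 0.00120689, -0.00161827,  0.00192629, -0.00091542, -0.0001509 ,
        0.00232546]), 'effort': array([ 3.76600519e-04, -4.43704212e+01,  2.62663883e+01,  1.04487006e-02,
       -1.82949852e-04, -1.84725536e-06]), 'ee_pos': array([229.93733803, 499.17419332, 252.68497642]), 'tcp_rot': array([-6.72870638e-01, -3.06823087e+00,  1.95591224e-03]), 'force': array([-0.28486309,  0.02989112, -0.32996011]), 'moment': array([-0.05166188, -0.01000854,  0.00210815]), 'grip_force': 0.0, 'opening': 85.1672780780808}
```

View pics/top0.png

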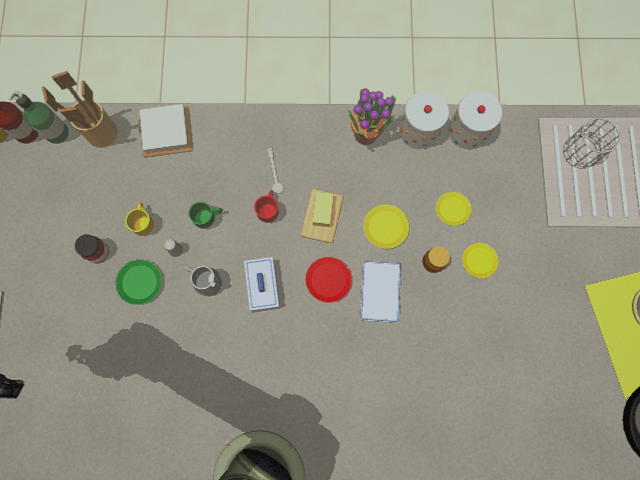

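View pics/side0.png

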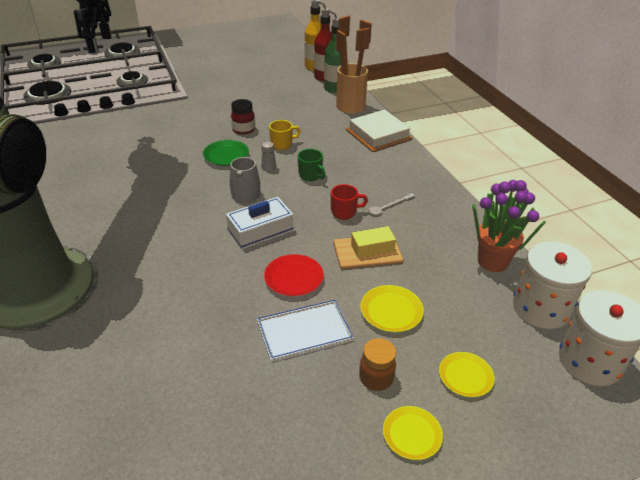

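The top view shows the cups: yellow (138,221), green (203,214) and red (266,208). The saucers are green (139,282) and red (329,280), with yellow candidates at (386,227), (453,209) and (481,260). It also shows the butter (323,210), the dish (381,291), the lid (262,284) and the jug (204,279). I'll measure these by casting contours onto planes.

```bash
cat > h.py <<'E'
from rig import telemetry, imaging, r
import cv2, numpy as np
def cast(info,px,z):
    px=np.asarray(px,float).reshape(-1,2); R=np.array(info["R"]);t=np.array(info["t"]);K=np.array(info["K"])
    d=(np.c_[px,np.ones(len(px))]@np.linalg.inv(K).T)@R; C=-R.T@t
    return (C+d*((z-C[2])/d[:,2])[:,None])[:,:2]
def proj(info,X):
    c=np.array(info["R"])@np.asarray(X,float)+info["t"]; p=np.array(info["K"])@c; return p[:2]/p[2]
def mask(im,lo,hi):
    h=cv2.cvtColor(im,cv2.COLOR_RGB2HSV); lo2,hi2=list(lo),list(hi)
    if lo[0]<0:
        m=cv2.inRange(h,(0,*lo[1:]),tuple(hi))|cv2.inRange(h,(180+lo[0],*lo[1:]),(180,*hi[1:]))
    else: m=cv2.inRange(h,tuple(lo),tuple(hi))
    return m
def blob(m,uv,n=0):
    """contour containing / nearest to uv"""
    cs,_=cv2.findContours(m,cv2.RETR_EXTERNAL,cv2.CHAIN_APPROX_NONE)
    cs=[c for c in cs if cv2.contourArea(c)>30]
    return max(cs,key=lambda c:cv2.pointPolygonTest(c,tuple(map(float,uv)),True))[:,0].astype(float)
def rect(P):
    (c,s,a)=cv2.minAreaRect(P.astype(np.float32)); c=np.array(c)
    if s[0]<s[1]: s=s[::-1]; a+=90
    a=(a+90)%180-90
    return c,s,a
RED=((-8,130,60),(8,255,255)); YEL=((18,120,70),(35,255,255)); GRN=((50,100,30),(85,255,255))
E
python3 - <<'E'
from h import *
np.set_printoptions(precision=1,suppress=True)
I={n:imaging.camera_info(n) for n in("top","side")}
im={n:cv2.imread(f"pics/{n}0.png")[:,:,::-1].copy() for n in I}
for n in I: print(n,"C",-np.array(I[n]["R"]).T@I[n]["t"])
S={"red":(RED,(329,280),(294,275)),"grn":(GRN,(139,282),(226,152)),"yA":(YEL,(386,227),(392,309)),"yB":(YEL,(453,209),(466,375)),"yC":(YEL,(481,260),(412,433))}
for k,(col,a,b) in S.items():
    for n,uv in(("top",a),("side",b)):
        P=cast(I[n],blob(mask(im[n],*col),uv),14); e=cv2.fitEllipse(P.astype(np.float32)); print(k,n,np.array(e[0]),np.array(e[1]))
C={"red":(RED,(266,208),(344,203)),"yel":(YEL,(138,221),(281,134)),"grn":(GRN,(203,214),(310,164))}
for k,(col,a,b) in C.items():
    for n,uv in(("top",a),("side",b)):
        P=cast(I[n],blob(mask(im[n],*col),uv),58); print(k,n,"rng",P.min(0),P.max(0),len(P))
hsv=cv2.cvtColor(im["top"],cv2.COLOR_RGB2HSV)
for uv in((323,205),(323,235),(381,291),(270,270),(365,291),(340,225)): print(uv,hsv[uv[1],uv[0]])
top=im["top"][:,:,::-1]
cr=np.vstack([cv2.resize(top[190:320,100:300],None,fx=4,fy=4)[:,:800]]); cv2.imwrite("pics/cropL.png",cr)
cv2.imwrite("pics/cropR.png",cv2.resize(top[185:335,300:500],None,fx=4,fy=4))
E
```

```text
top C [ 233.3 -126.3 1400. ]
side C [ 204.6 -917.6  794.9]
red top [ 467.4 -161.8] [111.5 112.1]
red side [ 465.6 -165.1] [112.6 113.8]
grn top [458.6 309.5] [110.7 111.5]
grn side [455.6 305.8] [105.2 113.9]
yA top [ 604.6 -307.9] [111.7 112.4]
yA side [ 602.5 -311. ] [113.5 113.9]
yB top [ 652.6 -479.9] [85.9 87.3]
yB side [ 649.4 -485.1] [88.  88.3]
yC top [ 518.4 -540.8] [85.9 87.5]
yC side [ 516.  -545.7] [88.2 88.5]
red top rng [603.7 -34.5] [683.7  22.9] 80
red side rng [587.1 -97. ] [675.8  18.9] 108
yel top rng [568.8 271.6] [648.  337.9] 82
yel side rng [553.9 195.7] [641.8 333.9] 94
grn top rng [595.1 104.2] [651.5 183.2] 82
grn side rng [572.3  54.1] [650.6 178.9] 93
(323, 205) [ 33  87 197]
(323, 235) [ 24  91 188]
(381, 291) [106  23 208]
(270, 270) [108  31 200]
(365, 291) [105  24 209]
(340, 225) [ 28  25 150]
```

View crops.

View pics/cropL.png

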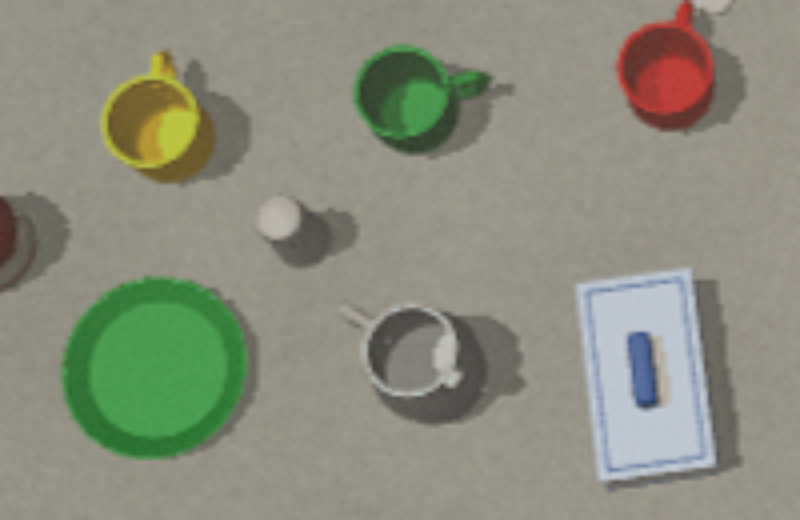

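View pics/cropR.png

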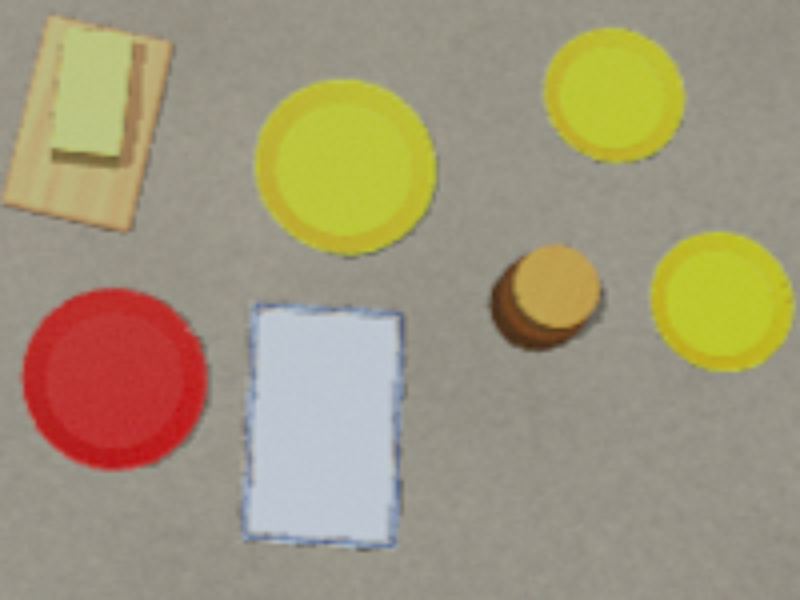

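Candidates for the yellow saucer: (386,227) is about 113 mm across, while (453,209) and (481,260) are about 88 mm. The 116 mm one is (386,227), and the crop confirms it is the largest. Next come the cups, butter, dish and lid.

```bash
cat >> h.py <<'E'
def cup(info,im,col,uv,z0=0):
    B=blob(mask(im,*col),uv); P=cast(info,B,z0+58); C=-np.array(info["R"]).T@info["t"]
    c=np.median(P,0)
    for _ in range(30):
        d=c-C[:2]; d/=np.linalg.norm(d)
        v=P-c; q=np.linalg.norm(v,axis=1); k=(v@d>0)&(q<34 if _>5 else q<45)
        A=np.c_[2*P[k],np.ones(k.sum())]
        # known radius 29.2 (pixel-centre contour): Gauss-Newton
        J=-(P[k]-c)/q[k][:,None]; c=c+np.linalg.lstsq(J,-(q[k]-29.2),rcond=None)[0]*.7
    # handle: mask points far from the axis, on the plane of its mid height
    ys,xs=np.nonzero(mask(im,*col)); Q=cast(info,np.c_[xs,ys],z0+40)-c; n=np.linalg.norm(Q,axis=1)
    return c,np.std(q[k]-29.2),k.sum(),P
E
python3 - <<'E'
from h import *
np.set_printoptions(precision=1,suppress=True)
I={n:imaging.camera_info(n) for n in("top","side")}
im={n:cv2.imread(f"pics/{n}0.png")[:,:,::-1].copy() for n in I}
C={"red":(RED,(266,208),(344,203)),"yel":(YEL,(138,221),(281,134)),"grn":(GRN,(203,214),(310,164))}
H={"red":(685,15),"yel":(163,62),"grn":(482,82)}
for k,(col,a,b) in C.items():
    for n,uv in(("top",a),("side",b)):
        c,s,m,P=cup(I[n],im[n],col,uv); print(k,n,c,s,m,end=" ")
        if n=="top":
            Q=cast(I[n],np.array(H[k])/4+[100-.4,190-.4],49)-c; print("handle deg",np.degrees(np.arctan2(Q[0,1],Q[0,0])),np.linalg.norm(Q))
        else: print()
t=im["top"]
bm=cv2.inRange(cv2.cvtColor(t,cv2.COLOR_RGB2HSV),(29,60,170),(38,255,255))
print("butter",rect(cast(I["top"],blob(bm,(323,208)),46)))
wm=cv2.inRange(cv2.cvtColor(t,cv2.COLOR_RGB2HSV),(95,12,150),(125,120,255))
print("lid",rect(cast(I["top"],blob(wm,(262,300)),46)))
dm=cv2.inRange(cv2.cvtColor(t,cv2.COLOR_RGB2HSV),(95,15,90),(125,200,255))
print("dish",rect(cast(I["top"],blob(dm,(381,291)),10)))
hm=cv2.inRange(cv2.cvtColor(t,cv2.COLOR_RGB2HSV),(100,110,40),(125,255,200))
print("bar",rect(cast(I["top"],blob(hm,(261,282)),70)))
s=im["side"];hs=cv2.cvtColor(s,cv2.COLOR_RGB2HSV)
bm=cv2.inRange(hs,(29,60,190),(38,255,255));print("butter side",rect(cast(I["side"],blob(bm,(373,238)),46)),hs[238,373],hs[252,373])
dm=cv2.inRange(hs,(95,15,90),(125,200,255));print("dish side",rect(cast(I["side"],blob(dm,(305,330)),10)))
wm=cv2.inRange(cv2.cvtColor(s,cv2.COLOR_RGB2HSV),(95,12,180),(125,100,255));print("lid side",rect(cast(I["side"],blob(wm,(245,213)),46)))
g=cv2.imread("pics/top0.png")
E
```

```text
red top [640.7  -7.1] 1.4805256918611236 32 handle deg -15.36588548265434 38.59617865740588
red side [638.3 -11.3] 0.9212546421820921 32 
yel top [605.2 309. ] 1.2181018710814342 32 handle deg -2.353716985202891 40.18229972619528
yel side [602.5 302.9] 1.155031180599538 26 
grn top [623.2 154.6] 1.0111841920101445 33 handle deg -77.43717352313512 47.90909287302492
grn side [621.6 148.4] 0.888817408315812 28 
butter (array([ 643. , -146.3]), (78.49775695800781, 43.8197135925293), -6.1110076904296875)
lid (array([451.4,   1.9]), (121.96837615966797, 70.5265121459961), 8.43468189239502)
dish (array([ 440.4, -291.1]), (149.186279296875, 96.46764373779297), -3.3446807861328125)
bar (array([450.9,   1.3]), (42.004371643066406, 11.213210105895996), 8.590479850769043)
butter side (array([ 640.7, -150.8]), (76.8759765625, 41.4900016784668), -6.282249450683594) [ 33 142 216] [ 22 165 127]
dish side (array([ 438.6, -293.7]), (148.13780212402344, 94.59334564208984), -3.3583831787109375)
lid side (array([431.6,  -4.7]), (84.4882583618164, 65.30079650878906), 7.368851184844971)
```

View pics/wrist0.png

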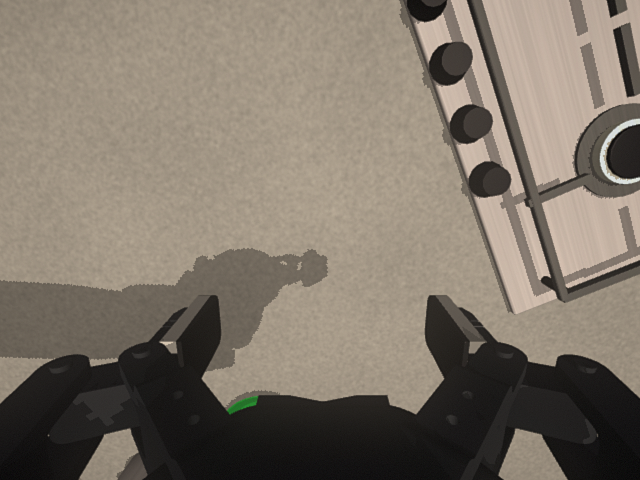

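The wrist view shows the finger pads at about (200,330) and (445,330). The camera sits on the tool's +x side, with tool y along image right. The first target is the yellow cup, so I'll move above it.

{"method": "jog_arm", "body": {
  "increments": [
    {"tx":-0.0525,"ty":-0.0023,"tz":0.01},
    {"tx":-0.0525,"ty":-0.0023,"tz":0.01},
    {"tx":-0.0525,"ty":-0.0023,"tz":0.01},
    {"tx":-0.0525,"ty":-0.0023,"tz":0.01},
    {"tx":-0.0525,"ty":-0.0023,"tz":0.01},
    {"tx":-0.0525,"ty":-0.0023,"tz":0.01},
    {"tx":-0.0525,"ty":-0.0023,"tz":0.01},
    {"tx":-0.0525,"ty":-0.0023,"tz":0.01}
  ],
  "newtons": 30
}}

```text
invalid input
```

{"method": "jog_arm", "body": {
  "increments": [
    {"twist":-0.133},
    {"twist":-0.133},
    {"twist":-0.133},
    {"tx":0}
  ]
}}

```text
invalid input
```

```bash
cat >> h.py <<'E'
from scipy.spatial.transform import Rotation as Ro
def plan(x=None,y=None,z=None,psi=None):
    s=telemetry.get_state(); p=s["ee_pos"]; R=Ro.from_rotvec(s["tcp_rot"]).as_matrix()
    ps=np.degrees(np.arctan2(R[1,0],R[0,0])); T=np.array([p[0] if x is None else x,p[1] if y is None else y,p[2] if z is None else z])
    print("clk %.2f"%s["clock"],"pos",p.round(1),"psi %.1f"%ps,"open %.1f grip %.1f"%(s["opening"],s["grip_force"]),"F",s["force"].round(1))
    d=R.T@(T-p); print("  tool shift m",(d/1000).round(4),"tw",None if psi is None else round(np.radians((ps-psi+180)%360-180),3))
    if psi is not None:
        c=np.cos(np.radians(psi));q=np.sin(np.radians(psi));w=T-p; print("  after twist m",np.round(np.array([w[0]*c+w[1]*q,w[0]*q-w[1]*c,-w[2]])/1000,4))
E
python3 - <<'E'
from h import *
plan(604,306,170,178)
s=telemetry.get_state();i=imaging.camera_info("wrist");im=imaging.read_camera("wrist");cv2.imwrite("pics/w1.png",im[:,:,::-1])
p=s["ee_pos"]
R=np.array(i["R"]);print("C-tcp",-R.T@i["t"]-p)
for z in(p[2]-3,58,0): print(z,proj(i,[p[0],p[1],z]))
E
```

```text
clk 0.15 pos [229.9 499.2 252.7] psi 155.3 open 85.2 grip 0.0 F [-0.3  0.  -0.3]
  tool shift m [-0.4206 -0.0188  0.0826] tw -0.397
  after twist m [-0.3806 -0.18    0.0827]
C-tcp [-60.82158491  29.08257839 120.32391425]
249.68497641675464 [321.15921399 322.05921016]
58 [322.52964483 220.90638993]
0 [322.67997825 209.81013518]
```

View pics/w1.png

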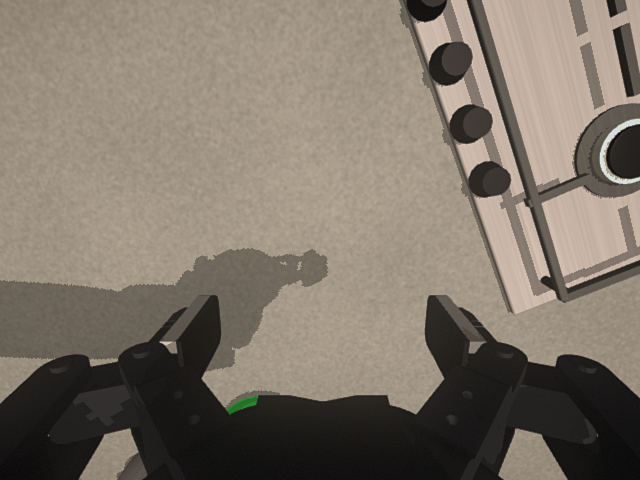

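The picture is unchanged because the moves were refused. The rows may need all five numbers.

{"method": "jog_arm", "body": {
  "increments": [
    {"tx":-0.0525,"ty":-0.0023,"tz":0.01,"twist":0,"fingers":1},
    {"tx":-0.0525,"ty":-0.0023,"tz":0.01,"twist":0,"fingers":1},
    {"tx":-0.0525,"ty":-0.0023,"tz":0.01,"twist":0,"fingers":1},
    {"tx":-0.0525,"ty":-0.0023,"tz":0.01,"twist":0,"fingers":1},
    {"tx":-0.0525,"ty":-0.0023,"tz":0.01,"twist":0,"fingers":1},
    {"tx":-0.0525,"ty":-0.0023,"tz":0.01,"twist":0,"fingers":1},
    {"tx":-0.0525,"ty":-0.0023,"tz":0.01,"twist":0,"fingers":1},
    {"tx":-0.0525,"ty":-0.0023,"tz":0.01,"twist":0,"fingers":1}
  ],
  "newtons": 30
}}

```text
clock: 1.2
ee_pos: [605.3, 306.1, 172.7]
tcp_rot: [-0.673, -3.068, 0.0]
force: [-0.5, -0.2, -0.4]
opening: 85.3
grip_force: 0.0
```

{"method": "jog_arm", "body": {
  "increments": [
    {"tx":0,"ty":0,"tz":0,"twist":-0.133,"fingers":1},
    {"tx":0,"ty":0,"tz":0,"twist":-0.133,"fingers":1},
    {"tx":0,"ty":0,"tz":0,"twist":-0.133,"fingers":1},
    {"tx":0,"ty":0,"tz":0,"twist":0,"fingers":1}
  ]
}}

```text
clock: 1.7
ee_pos: [603.8, 306.9, 172.9]
tcp_rot: [-0.054, -3.141, 0.0]
force: [0.1, 0.2, 0.7]
opening: 85.3
grip_force: 0.0
```

Run:
```python
from h import *
plan(604,306,170,178)
s=telemetry.get_state();i=imaging.camera_info("wrist");im=imaging.read_camera("wrist");cv2.imwrite("pics/w2.png",im[:,:,::-1])
p=s["ee_pos"]
for z in(p[2]-3,58,0): print(z,proj(i,[p[0],p[1],z]))
```

```text
clk 1.70 pos [603.8 306.9 172.9] psi 178.0 open 85.3 grip 0.0 F [0.1 0.2 0.7]
  tool shift m [-0.0002 -0.0009  0.0029] tw 0.0
  after twist m [-0.0002 -0.0009  0.0029]
169.89571098928212 [321.53120212 321.7092185 ]
58 [322.20796514 244.39441186]
0 [322.36758076 226.15959359]
```

View pics/w2.png

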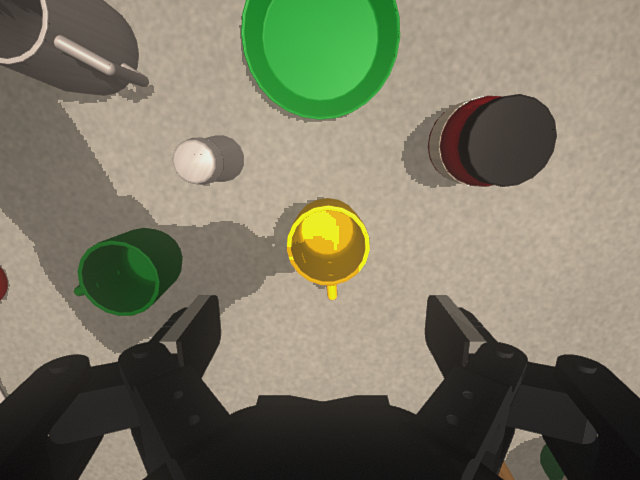

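The wrist view shows the yellow rim centred at about (329,245) with its handle pointing down to (333,295), inside the finger gap. The green saucer is at (320,38) and the green cup at (120,278).

Run:
```python
from h import *
np.set_printoptions(precision=1,suppress=True)
i=imaging.camera_info("wrist");im=cv2.imread("pics/w2.png")[:,:,::-1].copy()
Y=((15,120,70),(35,255,255))
c,s,k,P=cup(i,im,Y,(329,240));print("yel",c,s,k)
c,s,k,P=cup(i,im,GRN,(120,278));print("grn",c,s,k)
Q=cast(i,(79,291),40)-c;print("grn handle",np.degrees(np.arctan2(Q[0,1],Q[0,0])),np.linalg.norm(Q))
B=blob(mask(im,*GRN),(320,60));P=cast(i,B[B[:,1]>1],14);e=cv2.fitEllipse(P.astype(np.float32));print("gsaucer",e)
```

```text
yel [606.  310.9] 1.015893479886642 116
grn [625.  156.6] 1.018809702548345 110
grn handle -70.68709845305251 47.169176228538774
gsaucer ((459.40380859375, 310.66375732421875), (113.29655456542969, 113.79314422607422), 3.72255277633667)
```

{"method": "jog_arm", "body": {
  "increments": [
    {"tx":-0.001,"ty":0.0015,"tz":0.03,"twist":-0.04,"fingers":1},
    {"tx":-0.001,"ty":0.0015,"tz":0.03,"twist":0,"fingers":1},
    {"tx":0,"ty":0,"tz":0.03,"twist":0,"fingers":1},
    {"tx":0,"ty":0,"tz":0.025,"twist":0,"fingers":1},
    {"tx":0,"ty":0,"tz":0.019,"twist":0,"fingers":1},
    {"tx":0,"ty":0,"tz":0,"twist":0,"fingers":0.6},
    {"tx":0,"ty":0,"tz":0,"twist":0,"fingers":0.55},
    {"tx":0,"ty":0,"tz":0,"twist":0,"fingers":0.5}
  ],
  "newtons": 30
}}

```text
clock: 2.75
ee_pos: [606.8, 310.3, 40.5]
tcp_rot: [-0.011, 3.14, 0.001]
force: [-0.5, 0.6, -1.1]
opening: 57.9
grip_force: 32.3
```

{"method": "jog_arm", "body": {
  "increments": [
    {"tx":0,"ty":0,"tz":0,"twist":0,"fingers":0.5},
    {"tx":0,"ty":0,"tz":0,"twist":0,"fingers":0.5}
  ]
}}

```text
clock: 3.0
ee_pos: [606.2, 310.1, 39.8]
tcp_rot: [-0.011, 3.141, 0.0]
force: [-0.4, 0.2, 0.8]
opening: 57.9
grip_force: 32.3
```

{"method": "jog_arm", "body": {
  "increments": [
    {"tx":0,"ty":0,"tz":-0.03,"twist":0,"fingers":0.5},
    {"tx":0,"ty":0,"tz":-0.05,"twist":0,"fingers":0.5},
    {"tx":0,"ty":-0.02,"tz":-0.05,"twist":0,"fingers":0.5},
    {"tx":0,"ty":-0.04,"tz":-0.02,"twist":0,"fingers":0.5},
    {"tx":0,"ty":-0.05,"tz":0,"twist":0,"fingers":0.5},
    {"tx":0,"ty":-0.05,"tz":0,"twist":0,"fingers":0.5},
    {"tx":0,"ty":-0.05,"tz":0,"twist":0,"fingers":0.5},
    {"tx":0,"ty":-0.05,"tz":0,"twist":0,"fingers":0.5}
  ]
}}

```text
clock: 4.0
ee_pos: [607.7, 48.5, 189.6]
tcp_rot: [-0.011, 3.141, -0.0]
force: [1.2, 0.2, -0.9]
opening: 58.0
grip_force: 32.7
```

{"method": "jog_arm", "body": {
  "increments": [
    {"tx":0,"ty":-0.05,"tz":0,"twist":0,"fingers":0.5},
    {"tx":0,"ty":-0.05,"tz":0,"twist":0,"fingers":0.5},
    {"tx":0,"ty":-0.05,"tz":0,"twist":0,"fingers":0.5},
    {"tx":0,"ty":-0.05,"tz":0,"twist":0,"fingers":0.5},
    {"tx":0,"ty":-0.02,"tz":0,"twist":0,"fingers":0.5},
    {"tx":0,"ty":0,"tz":0,"twist":0,"fingers":0.5},
    {"tx":0,"ty":0,"tz":0,"twist":0,"fingers":0.5}
  ]
}}

```text
clock: 4.88
ee_pos: [609.3, -168.5, 189.2]
tcp_rot: [0.013, -3.141, -0.002]
force: [-0.3, -0.0, -0.5]
opening: 58.0
grip_force: 32.7
```

```bash
cat >> h.py <<'E'
def saucer(i,im,col,uv):
    B=blob(mask(im,*col),uv);B=B[(B[:,0]>1)&(B[:,1]>1)&(B[:,0]<638)&(B[:,1]<478)];P=cast(i,B,14);e=cv2.fitEllipse(P.astype(np.float32));return np.round(e[0],1),np.round(e[1],1),len(B)
E
python3 - <<'E'
from h import *
plan(605,-307.5,190,None)
s=telemetry.get_state();i=imaging.camera_info("wrist");im=imaging.read_camera("wrist");cv2.imwrite("pics/w3.png",im[:,:,::-1])
uv=proj(i,[605,-307.5,14]);print(uv,saucer(i,im,YEL,uv))
uv=proj(i,[467,-162,14]);print(uv,saucer(i,im,RED,uv))
E
```

```text
clk 4.88 pos [ 609.3 -168.5  189.2] psi -179.5 open 58.0 grip 32.7 F [-0.3 -0.  -0.5]
  tool shift m [ 0.0054 -0.1389 -0.001 ] tw None
[163.37762401 219.55711426] (array([ 604.8, -307.1]), array([114.1, 114.2]), 368)
[332.01440188  44.92171108] (array([ 468. , -160.9]), array([113.7, 114. ]), 306)
```

View pics/w3.png

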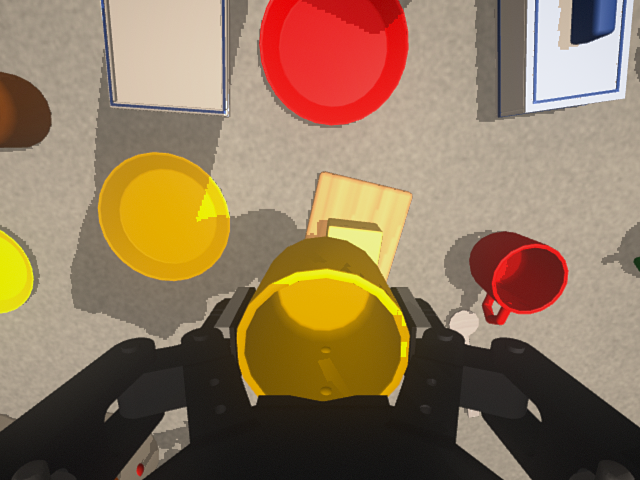

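Top and wrist agree on the yellow saucer to within 1 mm: (604.7, -307.4), about 114 mm across. The wrist view shows it at (163,217), the red saucer at (333,45) and the red cup at (530,275).

{"method": "jog_arm", "body": {
  "increments": [
    {"tx":0.001,"ty":-0.046,"tz":0,"twist":0,"fingers":0.5},
    {"tx":0.001,"ty":-0.046,"tz":0,"twist":0,"fingers":0.5},
    {"tx":0.001,"ty":-0.046,"tz":0.02,"twist":0,"fingers":0.5},
    {"tx":0.001,"ty":-0.001,"tz":0.03,"twist":0,"fingers":0.5},
    {"tx":0,"ty":0,"tz":0.035,"twist":0,"fingers":0.5},
    {"tx":0,"ty":0,"tz":0.03,"twist":0,"fingers":0.5},
    {"tx":0,"ty":0,"tz":0.02,"twist":0,"fingers":0.5},
    {"tx":0,"ty":0,"tz":0.003,"twist":0,"fingers":0.5}
  ]
}}

```text
clock: 5.92
ee_pos: [605.9, -307.4, 49.9]
tcp_rot: [0.014, -3.139, -0.002]
force: [0.3, -0.9, -1.1]
opening: 57.9
grip_force: 32.9
```

{"method": "jog_arm", "body": {
  "increments": [
    {"tx":0,"ty":0,"tz":0,"twist":0,"fingers":0.5},
    {"tx":0,"ty":0,"tz":0,"twist":0,"fingers":0.5},
    {"tx":0,"ty":0,"tz":0,"twist":0,"fingers":0.5}
  ]
}}

```text
clock: 6.3
ee_pos: [607.0, -309.4, 52.5]
tcp_rot: [-0.011, 3.14, -0.002]
force: [-0.2, 0.6, 0.0]
opening: 57.8
grip_force: 32.9
```

```bash
cat >> h.py <<'E'
def settle(n=5):
    A=[]
    for _ in range(n): imaging.read_camera("wrist"); s=telemetry.get_state(); A.append(np.r_[s["ee_pos"],s["force"]])
    A=np.array(A); print("mean",A.mean(0).round(2),"sd",A.std(0).round(2)); return A.mean(0)
E
python3 - <<'E'
from h import *
settle()
E
```

```text
mean [ 6.0664e+02 -3.0923e+02  5.1840e+01 -2.1000e-01  3.7000e-01 -1.1900e+00] sd [0.15 0.09 0.26 0.47 0.34 0.58]
```

{"method": "jog_arm", "body": {
  "increments": [
    {"tx":0.0014,"ty":0.0018,"tz":0.003,"twist":0,"fingers":0.5},
    {"tx":0,"ty":0,"tz":0.002,"twist":0,"fingers":0.5},
    {"tx":0,"ty":0,"tz":0,"twist":0,"fingers":0.5},
    {"tx":0,"ty":0,"tz":0.001,"twist":0,"fingers":0.5},
    {"tx":0,"ty":0,"tz":0,"twist":0,"fingers":0.5}
  ]
}}

```text
clock: 7.18
ee_pos: [605.0, -307.2, 45.2]
tcp_rot: [0.011, -3.142, -0.0]
force: [0.6, 0.7, -0.2]
opening: 58.0
grip_force: 33.0
```

{"method": "jog_arm", "body": {
  "increments": [
    {"tx":0,"ty":0,"tz":0.0007,"twist":0,"fingers":0.5},
    {"tx":0,"ty":0,"tz":0,"twist":0,"fingers":0.5},
    {"tx":0,"ty":0,"tz":0,"twist":0,"fingers":0.5}
  ]
}}

```text
clock: 7.55
ee_pos: [605.1, -307.2, 44.8]
tcp_rot: [-0.011, 3.141, -0.0]
force: [-0.2, 0.9, 0.1]
opening: 57.6
grip_force: 33.0
```

Run:
```python
from h import *
settle(3)
```

```text
mean [ 6.0511e+02 -3.0727e+02  4.4770e+01  2.3000e-01  6.1000e-01  8.3000e-01] sd [0.01 0.02 0.01 0.62 0.51 0.22]
```

{"method": "jog_arm", "body": {
  "increments": [
    {"tx":0,"ty":0,"tz":0.0003,"twist":0,"fingers":0.6},
    {"tx":0,"ty":0,"tz":0,"twist":0,"fingers":0.7},
    {"tx":0,"ty":0,"tz":0,"twist":0,"fingers":0.8},
    {"tx":0,"ty":0,"tz":0,"twist":0,"fingers":0.95},
    {"tx":0,"ty":0,"tz":0,"twist":0,"fingers":0.95},
    {"tx":0,"ty":0,"tz":-0.03,"twist":0,"fingers":0.95},
    {"tx":0,"ty":0,"tz":-0.05,"twist":0,"fingers":1},
    {"tx":0,"ty":0,"tz":-0.05,"twist":0,"fingers":1}
  ]
}}

```text
clock: 8.7
ee_pos: [604.7, -307.0, 175.3]
tcp_rot: [0.011, -3.141, -0.001]
force: [0.6, -1.0, -0.1]
opening: 85.3
grip_force: 0.0
```

Run:
```python
from h import *
plan(640.7,-6.5,175,165)
i=imaging.camera_info("wrist");im=imaging.read_camera("wrist");cv2.imwrite("pics/w4.png",im[:,:,::-1])
t=imaging.read_camera("top");ti=imaging.camera_info("top");cv2.imwrite("pics/t4.png",t[:,:,::-1])
Y=((15,120,70),(35,255,255))
print("wrist saucer",saucer(i,im,Y,proj(i,[605,-307,14])))
# rim: bright inner/outer not separable from saucer by hue; show crop
u=proj(i,[605,-307,40]).astype(int);print(u)
a=max(u[0]-110,0);b=max(u[1]-110,0)
c=t[190:265,345:425]
cv2.imwrite("pics/c4.png",np.hstack([cv2.resize(im[b:b+220,a:a+220],(400,400)),cv2.resize(c,(400,400),interpolation=cv2.INTER_CUBIC)])[:,:,::-1])
```

```text
clk 8.70 pos [ 604.7 -307.   175.3] psi -179.6 open 85.3 grip 0.0 F [ 0.6 -1.  -0.1]
  tool shift m [-0.0381  0.3003  0.0004] tw 0.269
  after twist m [0.043  0.2996 0.0003]
wrist saucer (array([ 605.4, -307.2]), array([113.7, 115.1]), 387)
[322 237]
```

View pics/c4.png

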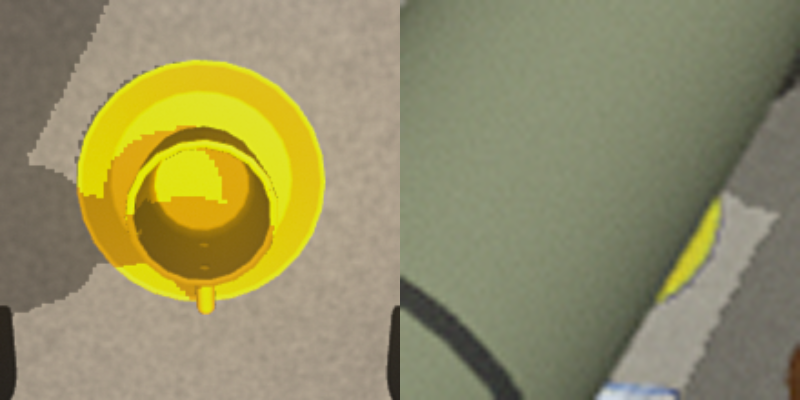

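The yellow cup stands upright and centred on its saucer, with the rim centre at (202,212) in the left crop. Next is the red cup.

{"method": "jog_arm", "body": {
  "increments": [
    {"tx":-0.0063,"ty":0.05,"tz":0,"twist":0,"fingers":1},
    {"tx":-0.0063,"ty":0.05,"tz":0,"twist":0,"fingers":1},
    {"tx":-0.0063,"ty":0.05,"tz":0,"twist":0,"fingers":1},
    {"tx":-0.0063,"ty":0.05,"tz":0,"twist":0,"fingers":1},
    {"tx":-0.0063,"ty":0.05,"tz":0,"twist":0,"fingers":1},
    {"tx":-0.0063,"ty":0.05,"tz":0,"twist":0,"fingers":1},
    {"tx":0,"ty":0,"tz":0,"twist":0.135,"fingers":1},
    {"tx":0,"ty":0,"tz":0,"twist":0.135,"fingers":1}
  ]
}}

```text
clock: 9.8
ee_pos: [640.4, -5.7, 173.6]
tcp_rot: [-0.415, -3.113, 0.0]
force: [-0.4, 0.7, -0.0]
opening: 85.4
grip_force: 0.0
```

{"method": "jog_arm", "body": {
  "increments": [
    {"tx":0,"ty":0,"tz":0,"twist":0,"fingers":1},
    {"tx":0,"ty":0,"tz":0,"twist":0,"fingers":1}
  ]
}}

```text
clock: 10.05
ee_pos: [640.5, -7.1, 174.0]
tcp_rot: [-0.409, -3.114, -0.0]
force: [-0.6, 0.6, -0.0]
opening: 85.3
grip_force: 0.0
```

```bash
cat >> h.py <<'E'
def handle(i,im,col,uv,c):
    ys,xs=np.nonzero(mask(im,*col)); Q=cast(i,np.c_[xs,ys],45)-c; n=np.linalg.norm(Q,axis=1)
    # beyond the rim on the 45 mm plane, and on the side away from the foot's smear
    P=Q[(n>38)&(n<58)]; return len(P),np.degrees(np.arctan2(*P.mean(0)[::-1])),np.linalg.norm(P.mean(0))
E
python3 - <<'E'
from h import *
s=settle(2);i=imaging.camera_info("wrist");im=imaging.read_camera("wrist");cv2.imwrite("pics/w5.png",im[:,:,::-1])
uv=proj(i,[640.7,-7,58]);c,sd,k,P=cup(i,im,RED,uv);print(uv,c,sd,k,handle(i,im,RED,uv,c))
plan(c[0],c[1],39.5)
E
```

```text
mean [ 6.4053e+02 -7.1800e+00  1.7407e+02  1.4000e-01  2.2000e-01  2.5000e-01] sd [0.02 0.   0.04 0.32 0.79 0.19]
[322.37124977 244.0301289 ] [641.96011992  -5.76429595] 1.0898140069272164 115 (83, np.float64(-13.282226304392992), np.float64(42.015080309728994))
clk 10.20 pos [640.6  -7.2 174.2] psi 165.0 open 85.4 grip 0.0 F [ 0.1 -0.7 -0.6]
  tool shift m [-0.001   0.0017  0.1347] tw None
```

{"method": "jog_arm", "body": {
  "increments": [
    {"tx":-0.0007,"ty":0.001,"tz":0.03,"twist":0.03,"fingers":1},
    {"tx":0,"ty":0,"tz":0.03,"twist":0,"fingers":1},
    {"tx":0,"ty":0,"tz":0.03,"twist":0,"fingers":1},
    {"tx":0,"ty":0,"tz":0.025,"twist":0,"fingers":1},
    {"tx":0,"ty":0,"tz":0.0195,"twist":0,"fingers":1},
    {"tx":0,"ty":0,"tz":0,"twist":0,"fingers":0.65},
    {"tx":0,"ty":0,"tz":0,"twist":0,"fingers":0.6},
    {"tx":0,"ty":0,"tz":0,"twist":0,"fingers":0.5}
  ],
  "newtons": 30
}}

```text
clock: 11.2
ee_pos: [642.2, -6.3, 40.8]
tcp_rot: [0.458, 3.107, -0.0]
force: [-0.2, 0.4, -1.4]
opening: 57.7
grip_force: 32.4
```

{"method": "jog_arm", "body": {
  "increments": [
    {"tx":0,"ty":0,"tz":0,"twist":0,"fingers":0.5},
    {"tx":0,"ty":0,"tz":0,"twist":0,"fingers":0.5}
  ]
}}

```text
clock: 11.45
ee_pos: [641.7, -6.2, 40.1]
tcp_rot: [0.458, 3.108, 0.0]
force: [-1.3, 0.0, 0.0]
opening: 58.1
grip_force: 32.5
```

Run:
```python
from h import *
settle(3);plan(467.7,-161.3,150)
```

```text
mean [ 6.4177e+02 -6.1800e+00  4.0130e+01 -4.4000e-01  4.0000e-02  8.3000e-01] sd [0.02 0.01 0.01 0.18 0.13 0.63]
clk 11.60 pos [641.8  -6.2  40.1] psi 163.2 open 58.2 grip 32.5 F [-0.3 -0.1  1.1]
  tool shift m [ 0.1219 -0.1988 -0.1099] tw None
```

{"method": "jog_arm", "body": {
  "increments": [
    {"tx":0,"ty":0,"tz":-0.03,"twist":0,"fingers":0.5},
    {"tx":0,"ty":0,"tz":-0.05,"twist":0,"fingers":0.5},
    {"tx":0.0203,"ty":-0.033,"tz":-0.02,"twist":0,"fingers":0.5},
    {"tx":0.0203,"ty":-0.033,"tz":0,"twist":0,"fingers":0.5},
    {"tx":0.0203,"ty":-0.033,"tz":0,"twist":0,"fingers":0.5},
    {"tx":0.0203,"ty":-0.033,"tz":0,"twist":0,"fingers":0.5},
    {"tx":0.0203,"ty":-0.033,"tz":0,"twist":0,"fingers":0.5},
    {"tx":0.0203,"ty":-0.034,"tz":0,"twist":0,"fingers":0.5}
  ]
}}

```text
clock: 12.6
ee_pos: [466.5, -162.2, 139.9]
tcp_rot: [0.458, 3.108, -0.0]
force: [-0.1, -1.5, -1.8]
opening: 58.5
grip_force: 33.1
```

{"method": "jog_arm", "body": {
  "increments": [
    {"tx":0,"ty":0,"tz":0.03,"twist":0,"fingers":0.5},
    {"tx":0,"ty":0,"tz":0.03,"twist":0,"fingers":0.5},
    {"tx":0,"ty":0,"tz":0.02,"twist":0,"fingers":0.5},
    {"tx":0,"ty":0,"tz":0.005,"twist":0,"fingers":0.5},
    {"tx":0,"ty":0,"tz":0,"twist":0,"fingers":0.5},
    {"tx":0,"ty":0,"tz":0,"twist":0,"fingers":0.5},
    {"tx":0,"ty":0,"tz":0,"twist":0,"fingers":0.5}
  ]
}}

```text
clock: 13.48
ee_pos: [468.1, -161.8, 55.6]
tcp_rot: [0.458, 3.107, -0.001]
force: [-0.7, 0.9, -2.0]
opening: 57.9
grip_force: 33.1
```

Run:
```python
from h import *
settle(3);plan(468,-161.3,45.3)
```

```text
mean [ 4.6790e+02 -1.6168e+02  5.5330e+01 -1.9000e-01  1.4000e-01 -1.9700e+00] sd [0.08 0.03 0.09 0.5  0.36 0.74]
clk 13.62 pos [ 467.8 -161.6   55.2] psi 163.2 open 57.8 grip 33.1 F [-0.5  0.6 -3. ]
  tool shift m [-0.0001  0.0004  0.0099] tw None
```

{"method": "jog_arm", "body": {
  "increments": [
    {"tx":0,"ty":0.0004,"tz":0.005,"twist":0,"fingers":0.5},
    {"tx":0,"ty":0,"tz":0.003,"twist":0,"fingers":0.5},
    {"tx":0,"ty":0,"tz":0.001,"twist":0,"fingers":0.5},
    {"tx":0,"ty":0,"tz":0.0007,"twist":0,"fingers":0.5},
    {"tx":0,"ty":0,"tz":0,"twist":0,"fingers":0.5},
    {"tx":0,"ty":0,"tz":0,"twist":0,"fingers":0.5},
    {"tx":0,"ty":0,"tz":0,"twist":0,"fingers":0.5}
  ]
}}

```text
clock: 14.5
ee_pos: [467.6, -161.1, 45.1]
tcp_rot: [-0.458, -3.108, -0.0]
force: [-1.8, 0.6, 1.1]
opening: 58.1
grip_force: 33.2
```

Run:
```python
from h import *
settle(4);plan(468,-161.3,45.1)
```

```text
mean [ 467.59 -161.1    45.14   -1.12    0.96    1.25] sd [0.01 0.01 0.01 0.1  0.35 0.27]
clk 14.70 pos [ 467.6 -161.1   45.1] psi 163.2 open 57.7 grip 33.2 F [-1.2  0.7  1. ]
  tool shift m [-0.0005 -0.0001  0.    ] tw None
```

{"method": "jog_arm", "body": {
  "increments": [
    {"tx":0,"ty":0,"tz":0,"twist":0,"fingers":0.65},
    {"tx":0,"ty":0,"tz":0,"twist":0,"fingers":0.72},
    {"tx":0,"ty":0,"tz":0,"twist":0,"fingers":0.8},
    {"tx":0,"ty":0,"tz":0,"twist":0,"fingers":0.95},
    {"tx":0,"ty":0,"tz":0,"twist":0,"fingers":0.95},
    {"tx":0,"ty":0,"tz":-0.03,"twist":0,"fingers":0.95},
    {"tx":0,"ty":0,"tz":-0.05,"twist":0,"fingers":1},
    {"tx":0,"ty":0,"tz":-0.05,"twist":0,"fingers":1}
  ]
}}

```text
clock: 15.7
ee_pos: [467.3, -161.0, 176.2]
tcp_rot: [-0.458, -3.107, -0.0]
force: [0.1, -0.2, 0.4]
opening: 85.6
grip_force: 0.0
```

Run:
```python
from h import *
i=imaging.camera_info("wrist");im=imaging.read_camera("wrist");cv2.imwrite("pics/w6.png",im[:,:,::-1])
print(saucer(i,im,RED,proj(i,[467.7,-161,14])))
plan(624,155.6,175,105)
```

```text
(array([ 468., -161.]), array([113.6, 115. ]), 389)
clk 15.75 pos [ 470.5 -162.5  182.7] psi 163.2 open 85.5 grip 0.0 F [ 2.  -0.8  4.4]
  tool shift m [-0.0551  0.3489  0.0076] tw 1.016
  after twist m [0.2676 0.2306 0.0077]
```

{"method": "jog_arm", "body": {
  "increments": [
    {"tx":-0.0079,"ty":0.05,"tz":0,"twist":0,"fingers":1},
    {"tx":-0.0079,"ty":0.05,"tz":0,"twist":0,"fingers":1},
    {"tx":-0.0079,"ty":0.05,"tz":0,"twist":0,"fingers":1},
    {"tx":-0.0079,"ty":0.05,"tz":0,"twist":0,"fingers":1},
    {"tx":-0.0079,"ty":0.05,"tz":0,"twist":0,"fingers":1},
    {"tx":-0.0079,"ty":0.05,"tz":0,"twist":0,"fingers":1},
    {"tx":-0.0079,"ty":0.05,"tz":0,"twist":0,"fingers":1}
  ]
}}

```text
clock: 16.62
ee_pos: [622.1, 159.6, 174.8]
tcp_rot: [0.458, 3.108, -0.0]
force: [0.0, 0.0, -0.1]
opening: 85.6
grip_force: 0.0
```

{"method": "jog_arm", "body": {
  "increments": [
    {"tx":0,"ty":0,"tz":0,"twist":0.17,"fingers":1},
    {"tx":0,"ty":0,"tz":0,"twist":0.17,"fingers":1},
    {"tx":0,"ty":0,"tz":0,"twist":0.17,"fingers":1},
    {"tx":0,"ty":0,"tz":0,"twist":0.17,"fingers":1},
    {"tx":0,"ty":0,"tz":0,"twist":0.17,"fingers":1},
    {"tx":0,"ty":0,"tz":0,"twist":0.17,"fingers":1},
    {"tx":0,"ty":0,"tz":0,"twist":0,"fingers":1},
    {"tx":0,"ty":0,"tz":0,"twist":0,"fingers":1}
  ]
}}

```text
clock: 17.62
ee_pos: [621.6, 158.0, 174.9]
tcp_rot: [-1.914, -2.491, 0.0]
force: [0.2, -0.1, -0.4]
opening: 85.1
grip_force: 0.0
```

Run:
```python
from h import *
s=settle(2);i=imaging.camera_info("wrist");im=imaging.read_camera("wrist");cv2.imwrite("pics/w7.png",im[:,:,::-1])
uv=proj(i,[624,155.6,58]);c,sd,k,P=cup(i,im,GRN,uv);print(uv,c,sd,k,handle(i,im,GRN,uv,c))
plan((c[0]+623.5)/2,(c[1]+155)/2,39.8)
```

```text
mean [ 6.2158e+02  1.5799e+02  1.7493e+02  8.0000e-02 -5.1000e-01  2.0000e-01] sd [0.   0.02 0.04 0.03 0.23 0.02]
[324.42054574 248.01159882] [625.3676354  156.63015623] 0.9677459836169748 112 (96, np.float64(-71.73933367056102), np.float64(41.997874195086446))
clk 17.77 pos [621.6 158.  175. ] psi 104.8 open 85.4 grip 0.0 F [-0.2 -0.6  0.2]
  tool shift m [-0.0028  0.0022  0.1352] tw None
```

{"method": "jog_arm", "body": {
  "increments": [
    {"tx":-0.0028,"ty":0.0022,"tz":0.03,"twist":-0.05,"fingers":1},
    {"tx":0,"ty":0,"tz":0.03,"twist":0,"fingers":1},
    {"tx":0,"ty":0,"tz":0.03,"twist":0,"fingers":1},
    {"tx":0,"ty":0,"tz":0.025,"twist":0,"fingers":1},
    {"tx":0,"ty":0,"tz":0.0202,"twist":0,"fingers":1},
    {"tx":0,"ty":0,"tz":0,"twist":0,"fingers":0.65},
    {"tx":0,"ty":0,"tz":0,"twist":0,"fingers":0.6},
    {"tx":0,"ty":0,"tz":0,"twist":0,"fingers":0.5}
  ],
  "newtons": 30
}}

```text
clock: 18.77
ee_pos: [625.1, 156.0, 40.9]
tcp_rot: [1.854, 2.535, 0.002]
force: [0.1, 0.5, -1.2]
opening: 57.5
grip_force: 32.3
```

{"method": "jog_arm", "body": {
  "increments": [
    {"tx":0,"ty":0,"tz":0,"twist":0,"fingers":0.5},
    {"tx":0,"ty":0,"tz":0,"twist":0,"fingers":0.5}
  ]
}}

```text
clock: 19.02
ee_pos: [624.7, 155.9, 40.3]
tcp_rot: [1.854, 2.536, 0.001]
force: [-0.1, 0.7, 0.5]
opening: 57.8
grip_force: 32.4
```

Run:
```python
from h import *
settle(3);plan(459,310.1,150)
```

```text
mean [6.2463e+02 1.5588e+02 4.0250e+01 1.4000e-01 1.8000e-01 3.0000e-01] sd [0.01 0.01 0.01 0.28 0.44 0.57]
clk 19.18 pos [624.6 155.9  40.2] psi 107.6 open 57.4 grip 32.4 F [-0.2 -0.2  1.1]
  tool shift m [ 0.1972 -0.111  -0.1098] tw None
```

{"method": "jog_arm", "body": {
  "increments": [
    {"tx":0,"ty":0,"tz":-0.04,"twist":0,"fingers":0.5},
    {"tx":0,"ty":0,"tz":-0.06,"twist":0,"fingers":0.5},
    {"tx":0.0329,"ty":-0.0185,"tz":-0.02,"twist":0,"fingers":0.5},
    {"tx":0.0329,"ty":-0.0185,"tz":0,"twist":0,"fingers":0.5},
    {"tx":0.0329,"ty":-0.0185,"tz":0,"twist":0,"fingers":0.5},
    {"tx":0.0329,"ty":-0.0185,"tz":0,"twist":0,"fingers":0.5},
    {"tx":0.0329,"ty":-0.0185,"tz":0,"twist":0,"fingers":0.5},
    {"tx":0.0327,"ty":-0.0185,"tz":0,"twist":0,"fingers":0.5}
  ]
}}

```text
clock: 20.18
ee_pos: [457.8, 310.8, 159.9]
tcp_rot: [-1.854, -2.536, -0.0]
force: [0.2, 0.3, -1.1]
opening: 57.8
grip_force: 33.1
```

{"method": "jog_arm", "body": {
  "increments": [
    {"tx":0,"ty":0,"tz":0.03,"twist":0,"fingers":0.5},
    {"tx":0,"ty":0,"tz":0.03,"twist":0,"fingers":0.5},
    {"tx":0,"ty":0,"tz":0.03,"twist":0,"fingers":0.5},
    {"tx":0,"ty":0,"tz":0.015,"twist":0,"fingers":0.5},
    {"tx":0,"ty":0,"tz":0,"twist":0,"fingers":0.5},
    {"tx":0,"ty":0,"tz":0,"twist":0,"fingers":0.5},
    {"tx":0,"ty":0,"tz":0,"twist":0,"fingers":0.5}
  ]
}}

```text
clock: 21.05
ee_pos: [459.8, 310.6, 56.1]
tcp_rot: [1.854, 2.535, 0.003]
force: [-1.2, 0.1, -1.0]
opening: 57.8
grip_force: 33.1
```

Run:
```python
from h import *
settle(3);plan(459.2,310.1,45.4)
```

```text
mean [ 4.5952e+02  3.1042e+02  5.5790e+01 -3.2000e-01 -8.0000e-02 -1.5800e+00] sd [0.13 0.06 0.14 0.17 0.41 0.71]
clk 21.20 pos [459.4 310.4  55.6] psi 107.6 open 58.0 grip 33.1 F [-0.4 -0.6 -0.6]
  tool shift m [-0.0002 -0.0002  0.0102] tw None
```

{"method": "jog_arm", "body": {
  "increments": [
    {"tx":0,"ty":0,"tz":0.005,"twist":0,"fingers":0.5},
    {"tx":0,"ty":0,"tz":0.0035,"twist":0,"fingers":0.5},
    {"tx":0,"ty":0,"tz":0.001,"twist":0,"fingers":0.5},
    {"tx":0,"ty":0,"tz":0.0007,"twist":0,"fingers":0.5},
    {"tx":0,"ty":0,"tz":0,"twist":0,"fingers":0.5},
    {"tx":0,"ty":0,"tz":0,"twist":0,"fingers":0.5},
    {"tx":0,"ty":0,"tz":0,"twist":0,"fingers":0.5}
  ]
}}

```text
clock: 22.08
ee_pos: [458.6, 310.0, 45.1]
tcp_rot: [-1.854, -2.536, 0.001]
force: [-0.9, -0.6, 5.5]
opening: 57.7
grip_force: 33.3
```

Run:
```python
from h import *
settle(4);plan(459.2,310.1,45.1)
```

```text
mean [458.57 310.02  45.15  -1.77  -1.31   5.16] sd [0.01 0.01 0.01 0.13 0.35 0.41]
clk 22.27 pos [458.6 310.   45.2] psi 107.7 open 57.6 grip 33.3 F [-1.6 -1.4  5.4]
  tool shift m [-0.0001  0.0006  0.0001] tw None
```

Contact is gentle at about 5 N. I'll release and head for the butter.

{"method": "jog_arm", "body": {
  "increments": [
    {"tx":0,"ty":0,"tz":-0.0003,"twist":0,"fingers":0.65},
    {"tx":0,"ty":0,"tz":0,"twist":0,"fingers":0.72},
    {"tx":0,"ty":0,"tz":0,"twist":0,"fingers":0.8},
    {"tx":0,"ty":0,"tz":0,"twist":0,"fingers":0.95},
    {"tx":0,"ty":0,"tz":0,"twist":0,"fingers":0.95},
    {"tx":0,"ty":0,"tz":-0.03,"twist":0,"fingers":0.95},
    {"tx":0,"ty":0,"tz":-0.05,"twist":0,"fingers":1},
    {"tx":0,"ty":0,"tz":-0.05,"twist":0,"fingers":1}
  ]
}}

```text
clock: 23.28
ee_pos: [458.6, 309.9, 176.1]
tcp_rot: [-1.854, -2.536, 0.001]
force: [1.0, 0.8, -0.0]
opening: 85.1
grip_force: 0.0
```

Run:
```python
from h import *
i=imaging.camera_info("wrist");im=imaging.read_camera("wrist");cv2.imwrite("pics/w8.png",im[:,:,::-1])
print(saucer(i,im,GRN,proj(i,[459,310,14])))
plan(643,-146,180,174)
```

```text
(array([459.2, 310.1]), array([113. , 114.6]), 386)
clk 23.32 pos [461.8 311.7 183.1] psi 107.7 open 85.0 grip 0.0 F [0.7 2.  4.2]
  tool shift m [-0.4911  0.0338  0.0027] tw -1.158
  after twist m [-0.228  -0.4362  0.0031]
```

{"method": "jog_arm", "body": {
  "increments": [
    {"tx":-0.05,"ty":0.0037,"tz":0,"twist":0,"fingers":1},
    {"tx":-0.05,"ty":0.0037,"tz":0,"twist":0,"fingers":1},
    {"tx":-0.05,"ty":0.0037,"tz":0,"twist":0,"fingers":1},
    {"tx":-0.05,"ty":0.0037,"tz":0,"twist":0,"fingers":1},
    {"tx":-0.05,"ty":0.0037,"tz":0,"twist":0,"fingers":1},
    {"tx":-0.05,"ty":0.0037,"tz":0,"twist":0,"fingers":1},
    {"tx":-0.05,"ty":0.0037,"tz":0,"twist":0,"fingers":1},
    {"tx":-0.05,"ty":0.0037,"tz":0,"twist":0,"fingers":1}
  ]
}}

```text
clock: 24.32
ee_pos: [608.8, -63.7, 174.8]
tcp_rot: [1.855, 2.536, 0.0]
force: [-0.1, 0.7, -0.7]
opening: 85.3
grip_force: 0.0
```

{"method": "jog_arm", "body": {
  "increments": [
    {"tx":-0.045,"ty":0.0037,"tz":0,"twist":0,"fingers":1},
    {"tx":-0.045,"ty":0.0037,"tz":0,"twist":0,"fingers":1},
    {"tx":0,"ty":0,"tz":0,"twist":-0.165,"fingers":1},
    {"tx":0,"ty":0,"tz":0,"twist":-0.165,"fingers":1},
    {"tx":0,"ty":0,"tz":0,"twist":-0.165,"fingers":1},
    {"tx":0,"ty":0,"tz":0,"twist":-0.165,"fingers":1},
    {"tx":0,"ty":0,"tz":0,"twist":-0.165,"fingers":1},
    {"tx":0,"ty":0,"tz":0,"twist":-0.165,"fingers":1}
  ]
}}

```text
clock: 25.32
ee_pos: [642.6, -145.6, 174.6]
tcp_rot: [-0.419, -3.113, -0.0]
force: [-0.3, 0.5, -0.1]
opening: 85.4
grip_force: 0.0
```

{"method": "jog_arm", "body": {
  "increments": [
    {"tx":0,"ty":0,"tz":0,"twist":-0.168,"fingers":1},
    {"tx":0,"ty":0,"tz":0,"twist":0,"fingers":1},
    {"tx":0,"ty":0,"tz":0,"twist":0,"fingers":1},
    {"tx":0,"ty":0,"tz":0,"twist":0,"fingers":1}
  ]
}}

```text
clock: 25.82
ee_pos: [642.7, -145.6, 174.9]
tcp_rot: [-0.167, -3.137, -0.0]
force: [-0.6, -0.3, -0.0]
opening: 85.8
grip_force: 0.0
```

Run:
```python
from h import *
s=settle(2);i=imaging.camera_info("wrist");im=imaging.read_camera("wrist");cv2.imwrite("pics/w9.png",im[:,:,::-1])
uv=proj(i,[643,-146,46]).astype(int);h=cv2.cvtColor(im,cv2.COLOR_RGB2HSV);print(uv,h[uv[1],uv[0]],h[uv[1]-15:uv[1]+16:10,uv[0]-10])
plan(643,-146,180,174)
```

```text
mean [ 6.4269e+02 -1.4560e+02  1.7496e+02 -0.0000e+00  1.2000e-01  3.0000e-01] sd [0.   0.01 0.02 0.3  0.02 0.16]
[321 239] [ 31 113 223] [[ 31 113 223]
 [ 31 113 223]
 [ 31 115 223]
 [ 21 158 210]]
clk 25.98 pos [ 642.7 -145.6  175. ] psi 174.0 open 85.2 grip 0.0 F [-0.5 -0.2 -0.3]
  tool shift m [-0.0003 -0.0003 -0.005 ] tw -0.001
  after twist m [-0.0003 -0.0003 -0.005 ]
```

View pics/w9.png

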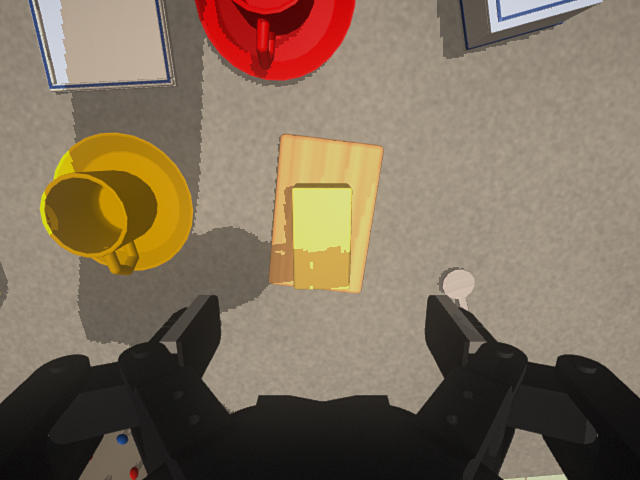

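The butter's top face spans (293,187) to (351,288), aligned with the tool and centred under the grasp point at (322,238). I'll grasp it.

{"method": "jog_arm", "body": {
  "increments": [
    {"tx":0,"ty":0,"tz":0.03,"twist":0,"fingers":1},
    {"tx":0,"ty":0,"tz":0.03,"twist":0,"fingers":1},
    {"tx":0,"ty":0,"tz":0.03,"twist":0,"fingers":1},
    {"tx":0,"ty":0,"tz":0.025,"twist":0,"fingers":1},
    {"tx":0,"ty":0,"tz":0.018,"twist":0,"fingers":0.8},
    {"tx":0,"ty":0,"tz":0,"twist":0,"fingers":0.6},
    {"tx":0,"ty":0,"tz":0,"twist":0,"fingers":0.5},
    {"tx":0,"ty":0,"tz":0,"twist":0,"fingers":0.4}
  ],
  "newtons": 25
}}

```text
clock: 26.98
ee_pos: [643.5, -145.8, 43.1]
tcp_rot: [0.164, 3.135, -0.001]
force: [0.9, 0.3, -0.3]
opening: 43.7
grip_force: 26.8
```

{"method": "jog_arm", "body": {
  "increments": [
    {"tx":0,"ty":0,"tz":0,"twist":0,"fingers":0.35},
    {"tx":0,"ty":0,"tz":0,"twist":0,"fingers":0.35},
    {"tx":0,"ty":0,"tz":0,"twist":0,"fingers":0.35}
  ]
}}

```text
clock: 27.35
ee_pos: [642.8, -145.6, 42.2]
tcp_rot: [0.165, 3.137, -0.0]
force: [0.1, -0.0, -0.3]
opening: 43.7
grip_force: 27.1
```

Run:
```python
from h import *
settle(3);plan(440.6,-290.7,110,176.65)
```

```text
mean [ 6.4277e+02 -1.4561e+02  4.2160e+01 -4.2000e-01  5.2000e-01  8.2000e-01] sd [0.01 0.01 0.02 0.17 0.42 0.1 ]
clk 27.50 pos [ 642.8 -145.6   42.1] psi 174.0 open 43.8 grip 27.1 F [-0.5  0.3  0.7]
  tool shift m [ 0.1859 -0.1654 -0.0679] tw -0.046
  after twist m [ 0.1933 -0.1566 -0.0679]
```

{"method": "jog_arm", "body": {
  "increments": [
    {"tx":0,"ty":0,"tz":-0.03,"twist":-0.046,"fingers":0.35},
    {"tx":0,"ty":0,"tz":-0.058,"twist":0,"fingers":0.35},
    {"tx":0,"ty":0,"tz":-0.06,"twist":0,"fingers":0.35},
    {"tx":0.0406,"ty":-0.014,"tz":0,"twist":0,"fingers":0.35},
    {"tx":0.0406,"ty":-0.014,"tz":0,"twist":0,"fingers":0.35},
    {"tx":0.0406,"ty":-0.014,"tz":0,"twist":0,"fingers":0.35},
    {"tx":0.0406,"ty":-0.014,"tz":0,"twist":0,"fingers":0.35}
  ]
}}

```text
clock: 28.38
ee_pos: [475.9, -192.2, 190.0]
tcp_rot: [0.092, 3.14, -0.001]
force: [-0.0, -1.4, -0.6]
opening: 43.7
grip_force: 26.9
```

{"method": "jog_arm", "body": {
  "increments": [
    {"tx":0,"ty":0,"tz":0,"twist":0,"fingers":0.35},
    {"tx":0,"ty":0,"tz":0,"twist":0,"fingers":0.35},
    {"tx":0,"ty":0,"tz":0,"twist":0,"fingers":0.35}
  ]
}}

```text
clock: 28.75
ee_pos: [478.5, -192.0, 190.1]
tcp_rot: [0.091, 3.139, -0.001]
force: [0.8, 0.5, -1.2]
opening: 43.4
grip_force: 27.0
```

Run:
```python
from h import *
s=settle(2);i=imaging.camera_info("wrist");im=imaging.read_camera("wrist");cv2.imwrite("pics/w10.png",im[:,:,::-1])
plan(440.6,-290.7,110)
print([proj(i,[x,y,10]).astype(int) for x,y in((366,-334),(366,-247),(515,-338),(515,-247))])
```

```text
mean [ 4.7823e+02 -1.9181e+02  1.8993e+02  1.0000e-02  2.0000e-02 -1.1300e+00] sd [0.09 0.06 0.06 0.03 0.21 0.16]
clk 28.90 pos [ 478.  -191.7  189.8] psi 176.7 open 43.9 grip 27.0 F [-0.2 -0.6 -1. ]
  tool shift m [ 0.0316 -0.101   0.0798] tw None
[array([139,  99]), array([245,  92]), array([167, 271]), array([264, 266])]
```

View pics/w10.png

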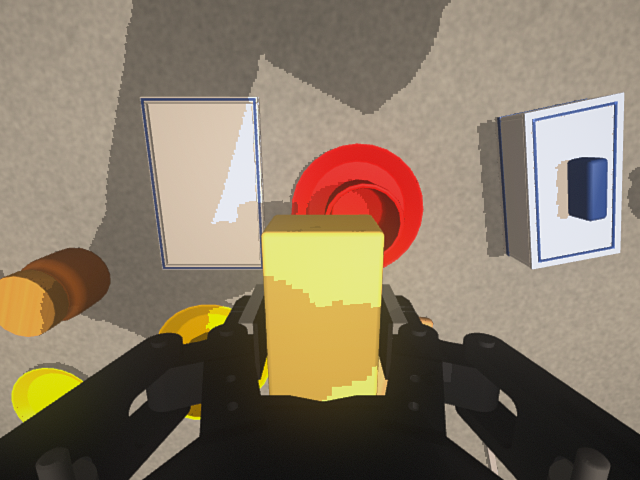

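The dish rim line corners are at (142,98), (258,98), (262,268) and (163,268), and the butter hangs squarely in the grip. The lid top spans (527,105) to (622,262), with its bar at (588,188).

Run:
```python
from h import *
i=imaging.camera_info("wrist");im=cv2.imread("pics/w10.png")[:,:,::-1].copy();h=cv2.cvtColor(im,cv2.COLOR_RGB2HSV)
m=cv2.inRange(h,(105,70,30),(130,255,255))
for nm,box,z in(("dish",(130,85,290,280),10),("bar",(565,150,612,225),70),("line",(524,90,628,272),46)):
    k=np.zeros_like(m);a,b,c,d=box;k[b:d,a:c]=m[b:d,a:c]
    n,l,st,_=cv2.connectedComponentsWithStats(k);
    ys,xs=np.nonzero(k);print(nm,len(xs),rect(cast(i,np.c_[xs,ys],z)))
k=cv2.inRange(h,(0,0,200),(180,70,255));k[:90]=0;k[275:]=0;k[:,:520]=0
try: print("lidtop",rect(cast(i,blob(k,(550,180)),46)))
except Exception as e: print(e)
```

```text
dish 928 (array([ 440.37158203, -290.80673218]), (146.19886779785156, 92.92127990722656), -3.3431777954101562)
bar 2300 (array([450.70721436,  -5.89505005]), (45.56435012817383, 26.174524307250977), 7.734668254852295)
line 3490 (array([448.79324341,   2.08061981]), (117.86072540283203, 60.06221008300781), 8.260430335998535)
lidtop (array([451.8097229 ,   2.33168411]), (121.74596405029297, 69.69003295898438), 8.310388565063477)
```

{"method": "jog_arm", "body": {
  "increments": [
    {"tx":0.0106,"ty":-0.0337,"tz":0,"twist":0,"fingers":0.35},
    {"tx":0.0106,"ty":-0.0337,"tz":0,"twist":0,"fingers":0.35},
    {"tx":0.0106,"ty":-0.0337,"tz":0.02,"twist":0,"fingers":0.35},
    {"tx":0,"ty":0,"tz":0.04,"twist":0,"fingers":0.35},
    {"tx":0,"ty":0,"tz":0.04,"twist":0,"fingers":0.35},
    {"tx":0,"ty":0,"tz":0.03,"twist":0,"fingers":0.35},
    {"tx":0,"ty":0,"tz":0.015,"twist":0,"fingers":0.35},
    {"tx":0,"ty":0,"tz":0,"twist":0,"fingers":0.35}
  ]
}}

```text
clock: 29.9
ee_pos: [439.4, -290.5, 44.3]
tcp_rot: [-0.092, -3.139, -0.002]
force: [-0.1, 0.2, -1.3]
opening: 43.8
grip_force: 26.9
```

{"method": "jog_arm", "body": {
  "increments": [
    {"tx":0,"ty":0,"tz":0,"twist":0,"fingers":0.35},
    {"tx":0,"ty":0,"tz":0,"twist":0,"fingers":0.35},
    {"tx":0,"ty":0,"tz":0,"twist":0,"fingers":0.35}
  ]
}}

```text
clock: 30.28
ee_pos: [440.1, -291.4, 45.8]
tcp_rot: [0.092, 3.139, -0.002]
force: [0.6, 0.1, -1.2]
opening: 43.7
grip_force: 26.9
```

Run:
```python
from h import *
settle(3);plan(440.7,-290.9,35.4,176.65)
```

```text
mean [ 4.3987e+02 -2.9124e+02  4.5520e+01 -2.0000e-02  4.2000e-01 -1.1200e+00] sd [0.08 0.06 0.12 0.58 0.26 0.87]
clk 30.43 pos [ 439.8 -291.2   45.4] psi 176.6 open 43.8 grip 26.9 F [-0.3  0.6 -0.4]
  tool shift m [-0.0009  0.0003  0.01  ] tw -0.0
  after twist m [-0.0009  0.0003  0.01  ]
```

{"method": "jog_arm", "body": {
  "increments": [
    {"tx":-0.0009,"ty":0.0003,"tz":0.005,"twist":0,"fingers":0.35},
    {"tx":0,"ty":0,"tz":0.0035,"twist":0,"fingers":0.35},
    {"tx":0,"ty":0,"tz":0.001,"twist":0,"fingers":0.35},
    {"tx":0,"ty":0,"tz":0.0006,"twist":0,"fingers":0.35},
    {"tx":0,"ty":0,"tz":0,"twist":0,"fingers":0.35},
    {"tx":0,"ty":0,"tz":0,"twist":0,"fingers":0.35},
    {"tx":0,"ty":0,"tz":0,"twist":0,"fingers":0.35}
  ]
}}

```text
clock: 31.3
ee_pos: [440.2, -290.5, 35.1]
tcp_rot: [-0.092, -3.14, -0.001]
force: [-2.5, 1.6, 4.7]
opening: 43.9
grip_force: 27.7
```

Run:
```python
from h import *
settle(3);plan(440.7,-290.9,35.2,176.65)
```

```text
mean [ 440.18 -290.47   35.12   -2.88    2.37    5.29] sd [0.   0.02 0.   0.2  0.16 0.42]
clk 31.45 pos [ 440.2 -290.5   35.1] psi 176.6 open 43.4 grip 27.7 F [-2.6  2.6  5.3]
  tool shift m [-0.0005 -0.0004 -0.0001] tw -0.0
  after twist m [-0.0005 -0.0004 -0.0001]
```

Contact is gentle. I'll release the butter, rise and check.

{"method": "jog_arm", "body": {
  "increments": [
    {"tx":0,"ty":0,"tz":-0.0003,"twist":0,"fingers":0.55},
    {"tx":0,"ty":0,"tz":0,"twist":0,"fingers":0.65},
    {"tx":0,"ty":0,"tz":0,"twist":0,"fingers":0.72},
    {"tx":0,"ty":0,"tz":0,"twist":0,"fingers":0.72},
    {"tx":0,"ty":0,"tz":0,"twist":0,"fingers":0.72},
    {"tx":0,"ty":0,"tz":-0.04,"twist":0,"fingers":0.72},
    {"tx":0,"ty":0,"tz":-0.05,"twist":0,"fingers":0.72},
    {"tx":0,"ty":0,"tz":-0.05,"twist":0,"fingers":0.72}
  ]
}}

```text
clock: 32.45
ee_pos: [440.3, -290.6, 176.5]
tcp_rot: [-0.092, -3.14, -0.0]
force: [0.9, -0.5, -0.5]
opening: 61.9
grip_force: 0.0
```

{"method": "jog_arm", "body": {
  "increments": [
    {"tx":0,"ty":0,"tz":0,"twist":0,"fingers":0.72},
    {"tx":0,"ty":0,"tz":0,"twist":0,"fingers":0.72},
    {"tx":0,"ty":0,"tz":0,"twist":0,"fingers":0.72}
  ]
}}

```text
clock: 32.83
ee_pos: [439.6, -290.0, 173.6]
tcp_rot: [-0.092, -3.138, -0.003]
force: [0.1, -0.0, 0.6]
opening: 61.3
grip_force: 0.0
```

Run:
```python
from h import *
settle(2);i=imaging.camera_info("wrist");im=imaging.read_camera("wrist");cv2.imwrite("pics/w11.png",im[:,:,::-1]);h=cv2.cvtColor(im,cv2.COLOR_RGB2HSV)
uv=proj(i,[440,-290.7,39]);
def bx(m,pts,z):
    q=np.array([proj(i,[*p,z]) for p in pts]);k=np.zeros_like(m);a,b=np.maximum(q.min(0).astype(int),0);c,d=q.max(0).astype(int);k[b:d,a:c]=m[b:d,a:c];return k
m=cv2.inRange(h,(105,70,30),(130,255,255));k=bx(m,((350,-345),(530,-235)),10);ys,xs=np.nonzero(k);print("dish",rect(cast(i,np.c_[xs,ys],10)))
m=cv2.inRange(h,(15,70,100),(40,255,255));print("butter",rect(cast(i,blob(m,uv),39)))
plan(451.6,2.1,185,188.35)
```

```text
mean [ 4.3972e+02 -2.9011e+02  1.7367e+02 -8.0000e-02 -2.8000e-01 -8.0000e-02] sd [0.07 0.05 0.06 0.61 0.43 0.13]
dish (array([ 440.83810425, -290.91030884]), (146.67660522460938, 92.97271728515625), -3.36572265625)
butter (array([ 439.81253052, -290.38314819]), (81.47560119628906, 43.41258239746094), -3.3284988403320312)
clk 32.98 pos [ 439.9 -290.3  173.9] psi 176.6 open 61.3 grip 0.0 F [ 0.7  0.3 -0. ]
  tool shift m [ 0.0055  0.2926 -0.0106] tw -0.205
  after twist m [-0.054   0.2876 -0.0111]
```

View pics/w11.png

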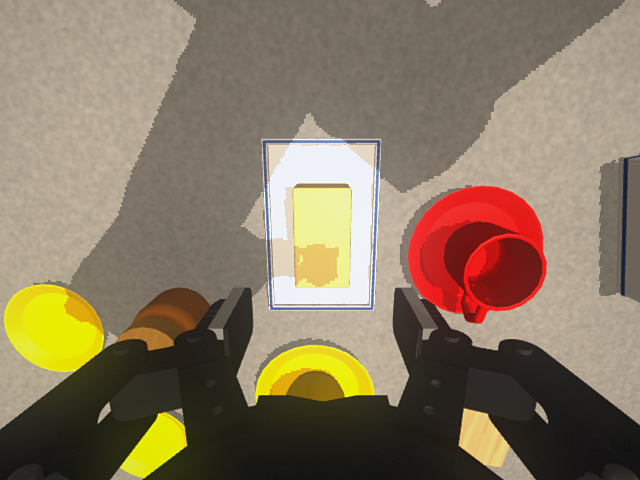

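The butter lies centred and square in the dish: its centre is (439.8,-290.4) against the dish's (440.8,-290.9), with both at -3.3°. Next is the lid.

{"method": "jog_arm", "body": {
  "increments": [
    {"tx":0.001,"ty":0.0488,"tz":0,"twist":0,"fingers":0.6},
    {"tx":0.001,"ty":0.0488,"tz":0,"twist":0,"fingers":0.6},
    {"tx":0.001,"ty":0.0488,"tz":0,"twist":0,"fingers":0.6},
    {"tx":0.001,"ty":0.0488,"tz":0,"twist":0,"fingers":0.6},
    {"tx":0.001,"ty":0.0488,"tz":0,"twist":0,"fingers":0.6},
    {"tx":0.001,"ty":0.0488,"tz":0,"twist":0,"fingers":0.6},
    {"tx":0,"ty":0,"tz":0,"twist":-0.102,"fingers":0.6},
    {"tx":0,"ty":0,"tz":0,"twist":-0.103,"fingers":0.6}
  ]
}}

```text
clock: 33.98
ee_pos: [451.4, 2.9, 174.7]
tcp_rot: [0.238, -3.132, -0.0]
force: [-0.1, 1.0, 0.1]
opening: 51.3
grip_force: 0.0
```

{"method": "jog_arm", "body": {
  "increments": [
    {"tx":0,"ty":0,"tz":0,"twist":0,"fingers":0.6},
    {"tx":0,"ty":0,"tz":0,"twist":0,"fingers":0.6},
    {"tx":0,"ty":0,"tz":0,"twist":0,"fingers":0.6}
  ]
}}

```text
clock: 34.35
ee_pos: [451.7, 1.7, 175.1]
tcp_rot: [0.227, -3.133, -0.0]
force: [-0.1, 0.5, -0.2]
opening: 51.4
grip_force: 0.0
```

Run:
```python
from h import *
settle(2);i=imaging.camera_info("wrist");im=imaging.read_camera("wrist");cv2.imwrite("pics/w12.png",im[:,:,::-1]);h=cv2.cvtColor(im,cv2.COLOR_RGB2HSV)
m=cv2.inRange(h,(105,100,30),(130,255,255));print("bar",rect(cast(i,blob(m,proj(i,[451.6,2.1,70])),70)))
m=cv2.inRange(h,(0,0,150),(180,110,255));k=blob(m,proj(i,[480,20,46]));print("top",rect(cast(i,k,46)))
plan(451.6,2.1,71,188.35)
```

```text
mean [ 4.5170e+02  1.7000e+00  1.7511e+02 -3.4000e-01  0.0000e+00  2.5000e-01] sd [0.01 0.01 0.   0.07 0.1  0.14]
bar (array([438.71011353,   0.68851089]), (15.896783828735352, 11.524053573608398), 8.28183364868164)
top (array([461.72207642,  -2.24084473]), (566.4158935546875, 334.6457824707031), -81.1159839630127)
clk 34.50 pos [451.7   1.7 175.2] psi -171.7 open 51.1 grip 0.0 F [-0.4 -0.3  0.7]
  tool shift m [1.000e-04 4.000e-04 1.042e-01] tw -0.0
  after twist m [1.000e-04 4.000e-04 1.042e-01]
```

View pics/w12.png

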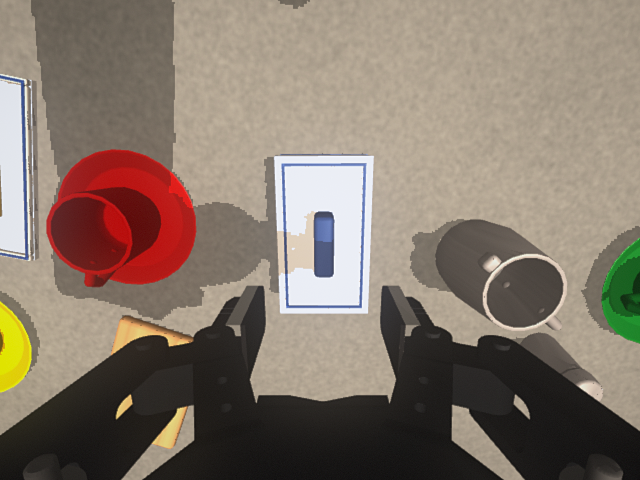

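The lid lies square under the gripper: its top spans (275,155) to (372,313), and the bar spans (314,211) to (333,277), between the fingers.

Run:
```python
from h import *
i=imaging.camera_info("wrist")
print(rect(cast(i,[(275,155),(373,155),(368.5,313),(279.5,313)],46)),rect(cast(i,[(314,211),(333,211),(333,277),(314,277)],70)))
```

```text
(array([451.49752808,   3.02475739]), (122.20657348632812, 70.9382553100586), 8.31308650970459) (array([449.30648804,   2.26225376]), (46.72256851196289, 13.280540466308594), 8.304594039916992)
```

{"method": "jog_arm", "body": {
  "increments": [
    {"tx":0,"ty":0.0004,"tz":0.03,"twist":0,"fingers":0.6},
    {"tx":0,"ty":0,"tz":0.03,"twist":0,"fingers":0.6},
    {"tx":0,"ty":0,"tz":0.025,"twist":0,"fingers":0.5},
    {"tx":0,"ty":0,"tz":0.018,"twist":0,"fingers":0.4},
    {"tx":0,"ty":0,"tz":0,"twist":0,"fingers":0.3},
    {"tx":0,"ty":0,"tz":0,"twist":0,"fingers":0.25},
    {"tx":0,"ty":0,"tz":0,"twist":0,"fingers":0.25},
    {"tx":0,"ty":0,"tz":0,"twist":0,"fingers":0.25}
  ],
  "newtons": 40
}}

```text
clock: 35.5
ee_pos: [452.2, 2.2, 72.8]
tcp_rot: [-0.229, 3.132, -0.0]
force: [0.3, 0.1, 0.1]
opening: 21.6
grip_force: 0.0
```

{"method": "jog_arm", "body": {
  "increments": [
    {"tx":0,"ty":0,"tz":0.0005,"twist":0,"fingers":0.2},
    {"tx":0,"ty":0,"tz":0,"twist":0,"fingers":0.1},
    {"tx":0,"ty":0,"tz":0,"twist":0,"fingers":0.05},
    {"tx":0,"ty":0,"tz":0,"twist":0,"fingers":0},
    {"tx":0,"ty":0,"tz":0,"twist":0,"fingers":0},
    {"tx":0,"ty":0,"tz":0,"twist":0,"fingers":0}
  ],
  "newtons": 50
}}

```text
clock: 36.25
ee_pos: [451.9, 2.5, 72.0]
tcp_rot: [-0.23, 3.133, 0.001]
force: [-0.4, 2.2, 6.1]
opening: 12.7
grip_force: 49.4
```

Run:
```python
from h import *
settle(3);plan(440.6,-290.8,150,176.65)
```

```text
mean [451.91   2.45  72.03  -0.96   1.21   5.66] sd [0.02 0.   0.01 0.54 0.49 0.3 ]
clk 36.40 pos [451.9   2.4  72. ] psi -171.6 open 12.8 grip 49.4 F [-1.6  0.6  5.3]
  tool shift m [ 0.0539 -0.2884 -0.0781] tw 0.205
  after twist m [-0.0059 -0.2934 -0.078 ]
```

{"method": "jog_arm", "body": {
  "increments": [
    {"tx":0,"ty":0,"tz":-0.02,"twist":0,"fingers":0},
    {"tx":0,"ty":0,"tz":-0.04,"twist":0,"fingers":0},
    {"tx":0,"ty":0,"tz":-0.055,"twist":0,"fingers":0},
    {"tx":0.0054,"ty":-0.0288,"tz":0,"twist":0,"fingers":0},
    {"tx":0.0108,"ty":-0.0577,"tz":0,"twist":0,"fingers":0},
    {"tx":0.0108,"ty":-0.0577,"tz":0,"twist":0,"fingers":0},
    {"tx":0.0108,"ty":-0.0577,"tz":0,"twist":0,"fingers":0},
    {"tx":0.0108,"ty":-0.0577,"tz":0,"twist":0,"fingers":0}
  ]
}}

```text
clock: 37.4
ee_pos: [440.7, -263.3, 186.1]
tcp_rot: [0.229, -3.133, -0.001]
force: [0.6, 0.5, -1.6]
opening: 12.9
grip_force: 49.4
```

{"method": "jog_arm", "body": {
  "increments": [
    {"tx":0.0053,"ty":-0.0288,"tz":0,"twist":0,"fingers":0},
    {"tx":0,"ty":0,"tz":0,"twist":0.102,"fingers":0},
    {"tx":0,"ty":0,"tz":0,"twist":0.103,"fingers":0},
    {"tx":0,"ty":0,"tz":0.03,"twist":0,"fingers":0},
    {"tx":0,"ty":0,"tz":0.025,"twist":0,"fingers":0},
    {"tx":0,"ty":0,"tz":0,"twist":0,"fingers":0},
    {"tx":0,"ty":0,"tz":0,"twist":0,"fingers":0},
    {"tx":0,"ty":0,"tz":0,"twist":0,"fingers":0}
  ]
}}

```text
clock: 38.4
ee_pos: [441.0, -291.5, 132.7]
tcp_rot: [0.092, 3.139, -0.002]
force: [0.3, -0.2, -2.8]
opening: 12.9
grip_force: 49.4
```

Run:
```python
from h import *
settle(3);plan(440.7,-290.8,77.2,176.65)
im=imaging.read_camera("wrist");cv2.imwrite("pics/w13.png",im[:,:,::-1])
```

```text
mean [ 4.4087e+02 -2.9133e+02  1.3260e+02  5.0000e-02 -3.6000e-01 -2.5200e+00] sd [0.08 0.08 0.1  0.07 0.04 0.25]
clk 38.55 pos [ 440.8 -291.2  132.5] psi 176.6 open 12.9 grip 49.4 F [-0.  -0.3 -2.8]
  tool shift m [0.0002 0.0005 0.0553] tw -0.0
  after twist m [0.0001 0.0004 0.0553]
```

View pics/w13.png

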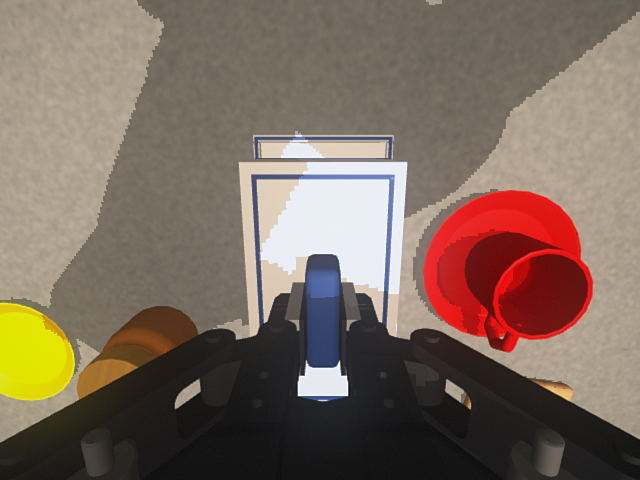

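The lid is level and square over the dish, with the dish edge at (254–393,136) parallel to the lid edge at row 162. I'll lower it.

{"method": "jog_arm", "body": {
  "increments": [
    {"tx":0,"ty":0.0004,"tz":0.02,"twist":0,"fingers":0},
    {"tx":0,"ty":0,"tz":0.015,"twist":0,"fingers":0},
    {"tx":0,"ty":0,"tz":0.01,"twist":0,"fingers":0},
    {"tx":0,"ty":0,"tz":0.006,"twist":0,"fingers":0},
    {"tx":0,"ty":0,"tz":0.0015,"twist":0,"fingers":0},
    {"tx":0,"ty":0,"tz":0,"twist":0,"fingers":0},
    {"tx":0,"ty":0,"tz":0,"twist":0,"fingers":0},
    {"tx":0,"ty":0,"tz":0,"twist":0,"fingers":0}
  ]
}}

```text
clock: 39.6
ee_pos: [440.6, -290.7, 79.5]
tcp_rot: [0.092, 3.14, -0.001]
force: [-0.3, -0.2, -1.3]
opening: 13.0
grip_force: 49.6
```

Run:
```python
from h import *
settle(3);plan(440.7,-290.8,77.0,176.65)
```

```text
mean [ 4.405e+02 -2.906e+02  7.941e+01  1.000e-02  1.000e-02 -2.160e+00] sd [0.04 0.03 0.05 0.04 0.11 0.9 ]
clk 39.75 pos [ 440.5 -290.6   79.3] psi 176.6 open 12.8 grip 49.6 F [ 0.   0.  -1.1]
  tool shift m [-0.0003 -0.0002  0.0023] tw -0.0
  after twist m [-0.0003 -0.0002  0.0023]
```

{"method": "jog_arm", "body": {
  "increments": [
    {"tx":0,"ty":0,"tz":0.001,"twist":0,"fingers":0},
    {"tx":0,"ty":0,"tz":0.0006,"twist":0,"fingers":0},
    {"tx":0,"ty":0,"tz":0.0004,"twist":0,"fingers":0},
    {"tx":0,"ty":0,"tz":0,"twist":0,"fingers":0},
    {"tx":0,"ty":0,"tz":0,"twist":0,"fingers":0},
    {"tx":0,"ty":0,"tz":0,"twist":0,"fingers":0}
  ]
}}

```text
clock: 40.5
ee_pos: [440.4, -290.5, 77.2]
tcp_rot: [-0.092, -3.14, 0.0]
force: [-0.4, 0.8, -1.7]
opening: 12.9
grip_force: 49.5
```

Run:
```python
from h import *
settle(3);plan(440.7,-290.8,77.0,176.65)
```

```text
mean [ 4.4039e+02 -2.9050e+02  7.7180e+01  7.0000e-02  3.0000e-01 -2.3900e+00] sd [0.01 0.01 0.01 0.22 0.44 0.35]
clk 40.65 pos [ 440.4 -290.5   77.2] psi 176.6 open 13.3 grip 49.5 F [-0.2  0.8 -2.7]
  tool shift m [-0.0003 -0.0003  0.0002] tw -0.0
  after twist m [-0.0003 -0.0003  0.0002]
```

Not in contact yet (F = -2.4, which is the lid's weight). I'll creep down a little more.

{"method": "jog_arm", "body": {
  "increments": [
    {"tx":0,"ty":0,"tz":0.0004,"twist":0,"fingers":0},
    {"tx":0,"ty":0,"tz":0.0002,"twist":0,"fingers":0},
    {"tx":0,"ty":0,"tz":0,"twist":0,"fingers":0},
    {"tx":0,"ty":0,"tz":0,"twist":0,"fingers":0}
  ]
}}

```text
clock: 41.15
ee_pos: [440.4, -290.5, 77.1]
tcp_rot: [0.092, 3.14, -0.0]
force: [-1.9, 1.9, 5.2]
opening: 12.9
grip_force: 50.5
```

Run:
```python
from h import *
settle(3)
```

```text
mean [ 440.4  -290.5    77.04   -1.77    1.89    5.73] sd [0.02 0.   0.01 0.09 0.1  0.14]
```

The lid is seated, at about 6 N. I'll release, rise and back away.

{"method": "jog_arm", "body": {
  "increments": [
    {"tx":0,"ty":0,"tz":-0.0002,"twist":0,"fingers":0.1},
    {"tx":0,"ty":0,"tz":0,"twist":0,"fingers":0.2},
    {"tx":0,"ty":0,"tz":0,"twist":0,"fingers":0.3},
    {"tx":0,"ty":0,"tz":0,"twist":0,"fingers":0.4},
    {"tx":0,"ty":0,"tz":0,"twist":0,"fingers":0.45},
    {"tx":0,"ty":0,"tz":-0.03,"twist":0,"fingers":0.45},
    {"tx":0,"ty":0,"tz":-0.05,"twist":0,"fingers":0.45},
    {"tx":0,"ty":0,"tz":-0.03,"twist":0,"fingers":0.45}
  ]
}}

```text
clock: 42.3
ee_pos: [441.0, -291.0, 189.0]
tcp_rot: [0.092, 3.138, -0.002]
force: [0.0, -0.3, 0.3]
opening: 38.6
grip_force: 0.0
```

{"method": "jog_arm", "body": {
  "increments": [
    {"tx":0,"ty":0,"tz":0,"twist":0,"fingers":0.45},
    {"tx":0,"ty":0,"tz":0,"twist":0,"fingers":0.45},
    {"tx":0,"ty":0,"tz":0,"twist":0,"fingers":0.45}
  ]
}}

```text
clock: 42.68
ee_pos: [439.6, -289.8, 185.3]
tcp_rot: [-0.092, -3.138, -0.003]
force: [-0.8, -0.9, -0.4]
opening: 38.5
grip_force: 0.0
```

Run:
```python
from h import *
settle(2);i=imaging.camera_info("wrist");im=imaging.read_camera("wrist");cv2.imwrite("pics/w14.png",im[:,:,::-1]);h=cv2.cvtColor(im,cv2.COLOR_RGB2HSV)
m=cv2.inRange(h,(105,70,30),(130,255,255))
n,l,st,ce=cv2.connectedComponentsWithStats(cv2.dilate(m,np.ones((3,3))))
for j in range(1,n):
    if st[j,4]<80: continue
    ys,xs=np.nonzero((l==j)&(m>0)); print(st[j],[rect(cast(i,np.c_[xs,ys],z)) for z in(10,51,75)])
s=imaging.read_camera("side");si=imaging.camera_info("side");cv2.imwrite("pics/s14.png",s[:,:,::-1])
for nm,col,x,y in(("red",RED,467.7,-161),("yel",YEL,604.7,-307),("grn",GRN,459,310)):
    try: print(nm,cup(si,s,col,proj(si,[x,y,63]),5)[:3])
    except Exception as e: print(nm,e)
plan()
```

```text
mean [ 4.3977e+02 -2.8996e+02  1.8551e+02  6.3000e-01 -3.7000e-01 -7.5000e-01] sd [0.04 0.05 0.09 0.2  0.32 0.43]
[ 264  140  115  145 1599] [(array([ 431.04718018, -290.30422974]), (125.66824340820312, 93.03948974609375), -3.42706298828125), (array([ 423.00756836, -289.65429688]), (108.26286315917969, 80.15324401855469), -3.4270553588867188), (array([ 418.30157471, -289.27377319]), (98.07433319091797, 72.61012268066406), -3.42706298828125)]
[ 280  163   84  144 1905] [(array([ 451.38641357, -290.98394775]), (129.3208770751953, 69.44917297363281), -3.3953781127929688), (array([ 440.52984619, -290.23983765]), (111.40962219238281, 59.83026885986328), -3.3953781127929688), (array([ 434.17480469, -289.80426025]), (100.925048828125, 54.199676513671875), -3.3952865600585938)]
[ 312  211   21   65 1301] [(array([ 456.30752563, -291.07278442]), (57.5468864440918, 15.98372745513916), -3.8452529907226562), (array([ 444.76937866, -290.31640625]), (49.57647705078125, 13.769936561584473), -3.8452529907226562), (array([ 438.01528931, -289.87359619]), (44.91089630126953, 12.474058151245117), -3.8452529907226562)]
red (array([ 459.07555832, -247.24522029]), np.float64(2.8587608132365347), np.int64(20))
yel (array([ 583.36644623, -344.68161022]), np.float64(nan), np.int64(0))
grn (array([456.89438012, 301.25527097]), np.float64(1.2331441643778016), np.int64(27))
clk 42.88 pos [ 440.1 -290.2  186. ] psi 176.6 open 38.4 grip 0.0 F [0.2 0.  0.1]
  tool shift m [0. 0. 0.] tw None
  ret = _var(a, axis=axis, dtype=dtype, out=out, ddof=ddof,
  arrmean = um.true_divide(arrmean, div, out=arrmean,
  ret = ret.dtype.type(ret / rcount)
```

The lid's top line measures 111 x 60 mm at z = 51, centred at (440.5,-290.2) and at the same angle as the dish, so it is seated flat inside the rim. After correcting for the side camera's bias, its fit puts the green cup at about (460,308), close to its saucer centre at (459,310). I'll hand in the job.

```bash
python3 -c "
from rig import r
print(r.finish_job())"
```

```text
the job is handed in; nothing more can be done
None
```

The job is handed in at 43 s, with each cup standing on its own saucer and the butter centred in its dish under a flat-seated lid; the milk jug was not touched, and I did not look at the green cup by eye after placing it, only by position measurement.

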